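# Line up the glaze jars and lock the row keeper

### The arm

A 6-joint arm with a two-finger parallel gripper is mounted at the origin on the work surface. World frame = base frame: x ahead of the robot, y to its left, z up, the work surface at z = 0. Lengths are in m, angles in rad, forces in N, time in s.
With the tool pointing down it reaches from about 0.375 to 0.9 m from the base axis. Payload 3.1 kg.
Tool frame: the origin (TCP) lies between the finger pads; the fingertips stand 11 mm ahead of it and the grasp point (between the pads) lies 8 mm behind it; z points along the fingers, y is the line along which they close (so a half turn about z gives the same grasp; the last joint's range is limited). The gripper opens to 87 mm and grips with 3 to 60 N. Pads are 19 mm wide; open, the fingers measure 117 mm over their backs; the gripper's body (75 mm by 190 mm) begins 51 mm behind the grasp point.
Start: joints at [0.936, 0.527, 1.433, -0, 1.181, -0.178], TCP at [0.275, 0.561, 0.234] pointing down, gripper open.
Joint ranges: [-3.08, 3.08], [-0.75, 2.2], [0.22, 2.44], [-1.43, 4.57], [0, 2.65], [-2.85, 2.85]. Speed limits (rad/s): [2.79, 2.79, 3.14, 3.14, 3.14, 3.14].

### API

Orientations are given as a unit quaternion [x, y, z, w].
In Python, from rig import robot gives the robot as it stands.
- The arm moves only by the tool move_arm, never from a script. Its argument "moves" is text: rows parted by semicolons, each of 7 numbers parted by spaces: the shift along the tool's x, y, z in units of 100 mm (1.0 is 100 mm), then the turn, a rotation vector about the tool's x, y, z in units of 90 degrees (1.0 is 90 degrees), then the opening, from 0 (shut) to 1 (fully open). A call has 1 to 12 rows; each row is the pose to reach, as a shift and turn from the pose commanded when the call began, along the tool's axes at that moment; what a row does not reach only later rows make up. A row lasts 1/10 s, in which the tool goes at most 50 mm and 8.59 degrees, less where a joint would pass 70% of its speed; a pose out of reach is approached as far as the arm can. A call with a number of a shift or a turn outside -1 to 1 is refused whole. A call with a gripper value outside its range is refused whole. The fingers move at their own pace and stop on an object; "squeeze" is the grip in N (left out, the last holds). Time passes only in rows, so rows that repeat a pose let the fingers close. It gives the time, the measured TCP pose, the force, the opening and the grip force at its end, in the units of the state.
- robot.get_obs(): the state, without advancing time (a new reading comes with each control period).
- robot.camera(name): name is "scene" or "top"; returns a dict with "image" (384x512x3 uint8, red, green, blue), "intrinsics" (3x3 intrinsics, pixels), "dist_coeffs" ([k1, k2, p1, p2, k3] as OpenCV has them; the pictures are not rectified), "extrinsics" (4x4, takes a point from world to camera coordinates). Camera axes: x right, y up, looking along -z (the intrinsics and any distortion apply to the point x, -y, -z); pixel columns grow to the right and rows downward; lengths in m; the calibration is good to about 2 mm. A picture is of the moment at which its call begins. There is no depth.
- robot.hand_in(): hands the job in; it is judged then, once.
The state is a dict: "time": time; "q": joint angles; "joint_velocities": joint speeds; "joint_torque": joint torques, N m; "position": TCP position; "tool_rot": TCP orientation; "ft_force": force on the tool from outside, world axes, zero at the start; "moment": the same for the moment, N m; "grip_width": finger opening in m; "grip_force": force on a finger pad.
Only numpy, scipy, OpenCV 4.12 (cv2) and the standard library are available. Lean on these libraries where they do the work, as an engineer would, in place of code of your own. Each camera call takes 0.05 s, during which the arm holds its last target. There are 200 camera calls.

### The job

Stand the mustard jar and then the cream jar on the low shelf next to the black one, in that order away from the blue end stop, all in one straight line over the slot. Then drop the red keeper's foot into the slot at the open end of the row, give it a quarter turn so that its bar lies along the slot and locks in, and slide it up until the whole row is felt to press against the end stop, every neighbour touching. Do not shove the end stop along, knock a jar over or disturb the sage jar; leave the keeper locked there.

Things in the scene. Friction and masses are not known exactly. Their poses are not given: they have to be found in the camera images.
- shelf: fixed low shelf, 80 mm deep (x) by 400 mm long (y) by 40 mm high, light wood with an aluminium T-track inlaid along its middle. Origin: centre of its underside; its deck is at 40 mm above. The row stands on the deck, along y, over the slot; the blue end stop is near its +y end
- slot_mid (a point): middle of the slot at deck height (same axes as the shelf). The slot is open on top, straight along y from -188 to +188 mm, 14 mm wide between lips 6 mm thick; below the lips a cavity 34 mm wide reaches down to 20 mm under the deck
- stop_zone (a point): fixed point on the shelf's deck, 125 mm from slot_mid towards +y: NOT the stop itself. The blue end stop (54 by 20 mm, 42 mm high, round black knob, black rubber pad facing -y) is clamped to the track by friction: it slips above about 30 N. Its pad's face is within 25 mm of this point either way along y, differing each time and not measured: find it by touch or sight
- black_jar: black glaze jar with a black lid: body 48 mm across and 46 mm high, lid 45 mm across, 62 mm tall in all, about 0.16 kg, upright. Origin: centre of its underside. It already stands on the deck over the slot, at y = +45 to +65 mm of the shelf, with a gap to the end stop. Each jar slides on the deck under 1 to 2 N
- mustard_jar: mustard-yellow jar with a yellow lid, same size and origin as the black jar, standing on the table
- cream_jar: cream-white jar with a white lid, same size and origin, standing on the table
- sage_jar: sage-green jar with a green lid, same size and origin, standing on the table; not part of the row, leave it alone
- keeper: twist-lock row keeper, 0.12 kg, upright. Origin: on its axis, at the underside of a steel collar 24 mm across, 4 mm thick. Above it a red grip bar, 64 mm along its x, 14 mm along its y, z = 4 to 56 mm. It starts in the parking block, collar on the block's top (26 mm above the table); lift it straight up. Seated in the slot its collar rests on the deck
- keeper_foot (a point): lowest point of the keeper, 16 mm under its origin, same axes. T-foot under a 9 mm neck: z = -8.5 to -16 mm of the keeper, 26 mm along its y, 10 mm along x (lowest 3 mm: 22 by 7). It enters the slot with keeper y along the slot, i.e. bar across; a quarter turn either way catches it under the lips, bar along the slot; locked so it still slides along the slot
- keeper_block: fixed wooden parking block, 56 by 56 by 26 mm, with a recess 14 mm (x) by 32 mm (y) for the keeper's foot. Origin: centre of its underside
There are look-alikes about, which are no part of the job. Leave any purple look-alike of the cream_jar alone.

How it is judged:
By the outcome, as a careful person would: the job done as asked, in the order asked, and still so for the second after the job is handed in, with the robot touching nothing.
It also fails if it takes over 72 s, if anything falls off the work surface, if the arm or the gripper's body presses on something with over 40 N, if the wrist force passes 120 N, or if a joint passes its speed limit or range.

## Working session

There is one attempt and no reset: what is moved stays moved. The work goes in short steps, Python scripts to look and compute and a tool call to move; the robot and the scene stay as the last step left them, time stands still between calls to the robot, and variables do not carry over. Pictures are saved under pics/ and viewed, at most 10 in all, crops included, and the job is handed in when it is done.

Besides the shell and the picture viewer there is one more tool, called after "Emit:" by a JSON object that holds its "op" and its "data". move_arm: Moves the arm, as the interface text tells. Shifts and turns lie within -1 to 1; 1 stands for 100 mm of shift or 90 degrees of turn. Its arguments: {"type":"object","properties":{"moves":{"type":"string"},"squeeze":{"type":"number"}},"required":["moves"]}

```bash
ls; mkdir -p pics; cat > h.py <<'E'
import numpy as np,cv2
from rig import robot
from scipy.spatial.transform import Rotation as R
def ray(c,px):
    K=np.array(c["intrinsics"],float);d=np.array(c["dist_coeffs"],float);E=np.array(c["extrinsics"])
    p=cv2.undistortPoints(np.array(px,float).reshape(-1,1,2),K,d).reshape(-1,2)
    v=np.c_[p[:,0],-p[:,1],-np.ones(len(p))]
    Rm,t=E[:3,:3],E[:3,3]
    return -Rm.T@t, v@Rm
def toz(c,px,z):
    o,v=ray(c,px); return o+v*((z-o[2])/v[:,2])[:,None]
def proj(c,P):
    E=np.array(c["extrinsics"]);P=np.atleast_2d(P)@E[:3,:3].T+E[:3,3]
    return cv2.projectPoints(P*[1,-1,-1],np.zeros(3),np.zeros(3),np.array(c["intrinsics"],float),np.array(c["dist_coeffs"],float))[0].reshape(-1,2)
def shot(n,f):
    c=robot.camera(n);cv2.imwrite("pics/"+f,cv2.cvtColor(c["image"],cv2.COLOR_RGB2BGR));return c
def inv(o,P):
    "shift in tool axes, units 100mm"
    return R.from_quat(o["tool_rot"]).inv().apply(np.array(P)-o["position"])*10
E
python3 - <<'E'
from h import *
import pickle
cs={n:shot(n,n+"0.png") for n in("scene","top")}
pickle.dump(cs,open("c0.pkl","wb"))
a=[cv2.imread(f"pics/{n}0.png") for n in cs]
o=robot.get_obs();print(o["position"],o["tool_rot"],o["time"])
for n,c in cs.items(): print(n,ray(c,[[256,192]]))
E
```

```text
pics
[0.27469776 0.56068338 0.23268685] [ 2.25929942e-01  9.74143070e-01 -8.94421028e-04 -3.75217881e-04] 0.1
scene (array([ 0.86018909, -0.52305521,  0.48213271]), array([[-0.42224295,  0.70395459, -0.57116114]]))
top (array([ 0.47729992, -0.02211498,  0.86476859]), array([[ 0.07032611, -0.00599741, -0.99755252]]))
```

View pics/scene0.png

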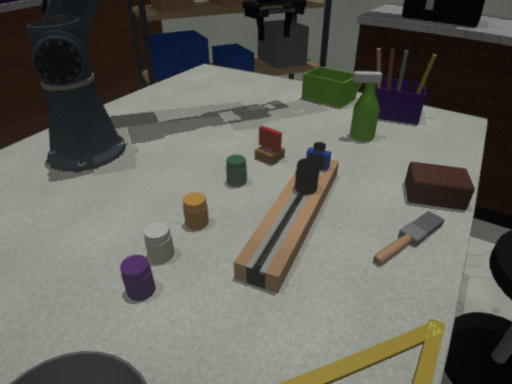

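View pics/top0.png

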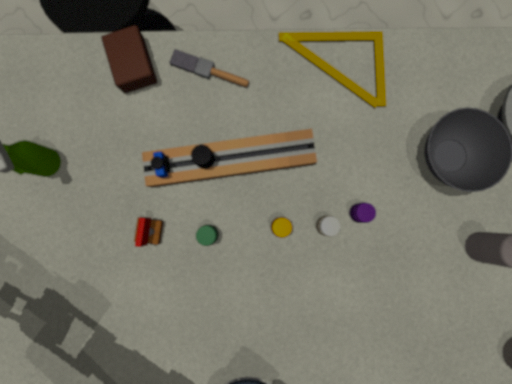

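The scene view shows mustard (195,210), cream (158,243), the purple look-alike (138,278), sage (236,170), the keeper (270,143), and black (307,176) by the blue stop (318,158). The top view shows lids for mustard at (282,227), cream (329,226), purple (363,212, leave), sage (207,235), black (203,156), stop (160,165) and keeper (142,232). I choose mustard and cream by colour.

```bash
cat > m.py <<'E'
from h import *
import pickle
cs=pickle.load(open("c0.pkl","rb"));c=cs["top"];im=c["image"]
hsv=cv2.cvtColor(im,cv2.COLOR_RGB2HSV);g=im.astype(int)
def blob(mask,x0,y0,x1,y1):
    m=np.zeros(mask.shape,np.uint8);m[y0:y1,x0:x1]=mask[y0:y1,x0:x1]
    cn=max(cv2.findContours(m,cv2.RETR_EXTERNAL,cv2.CHAIN_APPROX_NONE)[0],key=cv2.contourArea)
    return cn
S=hsv[...,1];V=hsv[...,2];H=hsv[...,0]
print("bg",hsv[260,300],"white",hsv[226,329],"wood",hsv[140,290],hsv[177,200],"red",hsv[232,141],"blk",hsv[156,203],"slot",hsv[149,290],hsv[153,280],"brown",hsv[232,156])
for n,m,b,z in(("mustard",(S>150),(268,212,297,242),.062),("cream",(V>175),(315,212,342,240),.062),("sage",(S>90),(193,220,221,249),.062),("black",V<45,(190,143,218,170),.102)):
    cn=blob(m.astype(np.uint8),*b);(u,v),r=cv2.minEnclosingCircle(cn)
    M=cv2.moments(cn);u2,v2=M["m10"]/M["m00"],M["m01"]/M["m00"]
    p=toz(c,[[u,v],[u2,v2],[u-r,v],[u+r,v]],z);print(n,np.round([u,v,r,u2,v2],1),p[:2].round(4).tolist(),"dia",np.linalg.norm(p[2]-p[3]).round(4))
# shelf: wood
w=((S>70)&(H<18)).astype(np.uint8)
m=np.zeros_like(w);m[120:195,135:325]=w[120:195,135:325]
pts=np.argwhere(m)[:,::-1];r=cv2.minAreaRect(pts.astype(np.float32));bx=cv2.boxPoints(r)
P=toz(c,bx,.04);print("shelf",bx.round(1).tolist(),P.round(4).tolist(),P.mean(0),[np.linalg.norm(P[i]-P[i-1]).round(4) for i in range(4)])
red=((S>170)&((H<4)|(H>174))).astype(np.uint8);cn=blob(red,125,205,155,255);r=cv2.minAreaRect(cn);bx=cv2.boxPoints(r);print("red",r,toz(c,bx,.082).round(4).tolist())
br=((S>120)&(H>=4)&(H<20)).astype(np.uint8);cn=blob(br,140,205,170,255);r=cv2.minAreaRect(cn);bx=cv2.boxPoints(r);print("blk",bx,toz(c,bx,.026).round(4).tolist())
a=cv2.cvtColor(im,cv2.COLOR_RGB2BGR)
s=cv2.cvtColor(cs["scene"]["image"],cv2.COLOR_RGB2BGR)
A=cv2.resize(a[125:255,125:345],None,fx=3.6,fy=3.6,interpolation=cv2.INTER_CUBIC)
cv2.imwrite("pics/crop0.png",A[:,:800])
E
python3 m.py
```

```text
bg [ 32  27 133] white [ 30  10 149] wood [ 15 113 135] [ 16 138 140] red [  1 234 144] blk [60  9 27] slot [75 10 50] [ 24  12 108] brown [ 15 193 107]
mustard [281.7 226.6  10.3 281.4 226.9] [[0.456, -0.0827, 0.062], [0.4553, -0.0821, 0.062]] dia 0.0458Traceback (most recent call last):
  File "m.py", line 12, in <module>
    cn=blob(m.astype(np.uint8),*b);(u,v),r=cv2.minEnclosingCircle(cn)
  File "m.py", line 7, in blob
    cn=max(cv2.findContours(m,cv2.RETR_EXTERNAL,cv2.CHAIN_APPROX_NONE)[0],key=cv2.contourArea)
ValueError: max() iterable argument is empty
```

```bash
sed -i 's/(V>175)/(S<19)/' m.py; python3 m.py
```

```text
bg [ 32  27 133] white [ 30  10 149] wood [ 15 113 135] [ 16 138 140] red [  1 234 144] blk [60  9 27] slot [75 10 50] [ 24  12 108] brown [ 15 193 107]
mustard [281.7 226.6  10.3 281.4 226.9] [[0.456, -0.0827, 0.062], [0.4553, -0.0821, 0.062]] dia 0.0458
cream [330.1 225.6   9.8 329.7 225.9] [[0.4563, -0.1903, 0.062], [0.4556, -0.1894, 0.062]] dia 0.0438
sage [206.5 234.5  10.1 206.6 234.9] [[0.4413, 0.0843, 0.062], [0.4404, 0.0841, 0.062]] dia 0.0449
black [203.4 158.5  13.7 203.4 156.8] [[0.6049, 0.0847, 0.102], [0.6085, 0.0847, 0.102]] dia 0.0585
shelf [[140.5, 151.5], [312.0, 127.5999984741211], [317.1000061035156, 163.60000610351562], [145.5, 187.60000610351562]] [[0.634, 0.2395, 0.04], [0.684, -0.1604, 0.04], [0.5989, -0.1695, 0.04], [0.5498, 0.2271, 0.04]] [0.61668953 0.03419334 0.04      ] [np.float64(0.0851), np.float64(0.403), np.float64(0.0856), np.float64(0.3997)]
red ((142.8100128173828, 231.82997131347656), (10.60660171508789, 28.001432418823242), 8.13010311126709) [[0.4222, 0.235, 0.082], [0.4817, 0.2269, 0.082], [0.4781, 0.2041, 0.082], [0.4186, 0.2123, 0.082]]
blk [[143.6     241.79999]
 [147.02002 217.85999]
 [162.42001 220.06   ]
 [159.      244.     ]] [[0.4251, 0.2349, 0.026], [0.4803, 0.2273, 0.026], [0.4746, 0.1914, 0.026], [0.4196, 0.1992, 0.026]]
```

View pics/crop0.png

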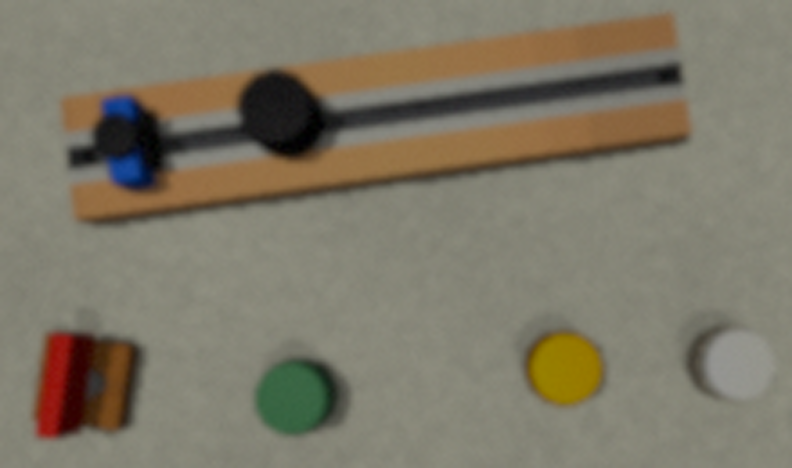

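The crop confirms the yellow-lidded mustard (crop 565,368), the white cream (735,362) and the sage (295,397). The red keeper stands in its block at (65,385). Next I refine the slot line with both views and start the approach.

```bash
cat > s.py <<'E'
from h import *
import pickle
cs=pickle.load(open("c0.pkl","rb"))
ex=np.array([.992,.124,0]);ey=np.array([-.124,.992,0]);O=np.array([.615,.034,.04])
for n,c in cs.items():
    g=cv2.cvtColor(c["image"],cv2.COLOR_RGB2GRAY).astype(np.float32);S=cv2.cvtColor(c["image"],cv2.COLOR_RGB2HSV)[...,1].astype(np.float32)
    ts=np.arange(-.170,.0,.005);xs=np.arange(-.06,.0601,.0005)
    res=[]
    for t in ts:
        uv=proj(c,O+ey*t+ex*xs[:,None]).astype(np.float32)
        a=cv2.remap(g,uv[:,0],uv[:,1],cv2.INTER_LINEAR).ravel();s=cv2.remap(S,uv[:,0],uv[:,1],cv2.INTER_LINEAR).ravel()
        k=abs(xs)<.014; w=np.clip(80-a[k],0,None); xc=(w*xs[k]).sum()/max(w.sum(),1e-6)
        al=xs[(abs(xs)<.03)&(s<50)]; wo=xs[s>70]
        res.append((t,xc,w.astype(bool).sum()*.0005,al.min(),al.max(),wo.min(),wo.max()))
    r=np.array(res);print(n)
    for k in(1,3,4,5,6): print(k,np.polyfit(r[:,0],r[:,k],1).round(4),np.std(r[:,k]-np.polyval(np.polyfit(r[:,0],r[:,k],1),r[:,0])).round(4))
    print("width",np.median(r[:,2]))
    # ends along slot
    ys=np.arange(-.23,.23,.001)
    for off in(-.03,.03):
        uv=proj(c,O+ey*ys[:,None]+ex*off).astype(np.float32);s=cv2.remap(S,uv[:,0],uv[:,1],cv2.INTER_LINEAR).ravel();print("ends",off,ys[s>60].min(),ys[s>60].max())
E
python3 s.py
```

```text
scene
1 [0.0023 0.0046] 0.0001
3 [ 0.0022 -0.0119] 0.0002
4 [0.0004 0.0211] 0.0002
5 [ 0.0022 -0.0342] 0.0002
6 [0.0028 0.0535] 0.0002
width 0.0115
ends -0.03 -0.209 0.2290000000000004
ends 0.03 -0.224 0.19600000000000037
top
1 [0.0014 0.0041] 0.0001
3 [ 0.0014 -0.0119] 0.0002
4 [0.0009 0.0191] 0.0001
5 [ 0.0009 -0.0406] 0.0002
6 [0.001 0.044] 0.0001
width 0.0115
ends -0.03 -0.20099999999999998 0.20100000000000037
ends 0.03 -0.20099999999999998 0.20100000000000037
```

Emit:
{"op": "move_arm", "data": {"moves": "-0.9 -1 0 0 0 0.631 1;-0.9 -1 0 0 0 0.631 1;-0.9 -1 0 0 0 0.631 1;-0.9 -1 0 0 0 0.631 1;-0.9 -1 0 0 0 0.631 1;-0.9 -1 0 0 0 0.631 1;-0.9 -1 0 0 0 0.631 1;-0.9 -1 0 0 0 0.631 1", "squeeze": 20}}

```text
time: 0.9
position: [0.3117, 0.4315, 0.2332]
tool_rot: [0.662, 0.75, -0.0, -0.0]
ft_force: [0.6, 0.2, -0.5]
grip_width: 0.087
grip_force: 0.0
```

Emit:
{"op": "move_arm", "data": {"moves": "-0.5 0.1 0 0 0 0 1;-1 0.2 0 0 0 0 1"}}

```text
time: 1.1
position: [0.3433, 0.3367, 0.2333]
tool_rot: [0.66, 0.752, 0.0, 0.0]
ft_force: [1.9, -0.5, -0.7]
grip_width: 0.0873
grip_force: 0.0
```

Emit:
{"op": "move_arm", "data": {"moves": "-0.5 0.1 0 0 0 0 1;-1 0.2 0 0 0 0 1"}}

```text
time: 1.3
position: [0.3751, 0.2405, 0.2335]
tool_rot: [0.661, 0.751, -0.0, 0.0]
ft_force: [-0.3, 0.6, -0.4]
grip_width: 0.0871
grip_force: 0.0
```

Emit:
{"op": "move_arm", "data": {"moves": "-0.5 0.1 0 0 0 0 1;-1 0.2 0 0 0 0 1"}}

```text
time: 1.5
position: [0.4068, 0.1453, 0.2336]
tool_rot: [0.661, 0.75, 0.0, 0.0]
ft_force: [1.4, 0.2, -0.3]
grip_width: 0.0873
grip_force: 0.0
```

Emit:
{"op": "move_arm", "data": {"moves": "-0.5 0.1 0 0 0 0 1;-1 0.19 0 0 0 0 1"}}

```text
time: 1.7
position: [0.4376, 0.05, 0.2336]
tool_rot: [0.661, 0.75, 0.0, 0.0]
ft_force: [-0.5, 0.5, -0.8]
grip_width: 0.0872
grip_force: 0.0
```

Emit:
{"op": "move_arm", "data": {"moves": "-0.48 0 0 0 0 0 1;-0.9 0 0.2 0 0 0 1;-1 0 0.6 0 0 0 1;-1 0 0.7 0 0 0 1"}}

```text
time: 2.1
position: [0.4479, -0.0485, 0.161]
tool_rot: [0.663, 0.749, -0.001, -0.003]
ft_force: [-2.3, 0.8, -0.5]
grip_width: 0.0869
grip_force: 0.0
```

Emit:
{"op": "move_arm", "data": {"moves": "-0.28 0 0.2 0 0 0 1;-0.28 0 0.3 0 0 0 1;-0.28 0 0.3 0 0 0 1;-0.28 0 0.3 0 0 0 1"}}

```text
time: 2.5
position: [0.4527, -0.0737, 0.134]
tool_rot: [0.661, 0.75, 0.0, -0.001]
ft_force: [-0.2, 0.2, -0.9]
grip_width: 0.0868
grip_force: 0.0
```

```bash
python3 - <<'E'
from h import *
o=robot.get_obs();print(o["time"],o["position"],inv(o,[.4555,-.0823,.024]).round(3),R.from_quat(o["tool_rot"]).as_matrix()[:,1].round(4),o["ft_force"])
c=shot("top","t1.png")
a=cv2.imread("pics/t1.png")[120:270,180:380];cv2.imwrite("pics/t1c.png",cv2.resize(a,None,fx=3,fy=3,interpolation=cv2.INTER_CUBIC))
E
```

```text
2.5 [ 0.45268828 -0.07367172  0.1339594 ] [-0.09   0.018  1.1  ] [ 9.921e-01  1.253e-01 -7.000e-04] [-0.24398333  0.23072425 -0.87983553]
```

View pics/t1c.png

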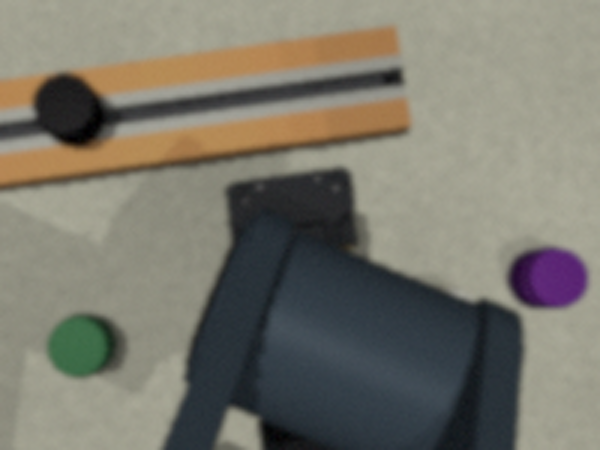

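The top picture shows the arm covering mustard, with sage and purple clear of it. I descend and grip.

Emit:
{"op": "move_arm", "data": {"moves": "-0.09 0.02 0.3 0 0 0 1;-0.09 0.02 0.6 0 0 0 1;-0.09 0.02 0.9 0 0 0 1;-0.09 0.02 1 0 0 0 1;-0.09 0.02 1 0 0 0 1"}}

```text
time: 3.05
position: [0.4557, -0.0829, 0.0332]
tool_rot: [0.662, 0.75, -0.0, -0.001]
ft_force: [-0.1, -0.2, -0.0]
grip_width: 0.0871
grip_force: 0.0
```

Emit:
{"op": "move_arm", "data": {"moves": "0 0 0.1 0 0 0 1;0 0 0.1 0 0 0 0.6;0 0 0.1 0 0 0 0.4;0 0 0.1 0 0 0 0.4;0 0 0.1 0 0 0 0.4;0 0 0.1 0 0 0 0.4;0 0 0.1 0 0 0 0.4", "squeeze": 20}}

```text
time: 3.75
position: [0.4561, -0.0838, 0.0237]
tool_rot: [0.662, 0.75, -0.0, 0.0]
ft_force: [0.2, 0.0, 2.3]
grip_width: 0.0475
grip_force: 20.1
```

```bash
python3 - <<'E'
from h import *
o=robot.get_obs();print(o["time"],o["position"],o["ft_force"],o["moment"],o["grip_width"],o["grip_force"])
ey=np.array([-.1226,.9925,0])
print(inv(o,np.array([.6191,.0345,.13])+ey*-.008))
E
```

```text
3.75 [ 0.4561069  -0.08381177  0.02374709] [0.23611681 0.04842184 2.30513925] [-0.13043121 -0.01824799 -0.01022045] 0.047518249109522966 20.055516217835248
[ 0.89268757  1.76349433 -1.06259196]
```

Emit:
{"op": "move_arm", "data": {"moves": "0 0 -0.25 0 0 0 0.4;0 0 -0.6 0 0 0 0.4;0 0 -0.95 0 0 0 0.4;0 0 -1 0 0 0 0.4"}}

```text
time: 4.15
position: [0.458, -0.0845, 0.1265]
tool_rot: [0.662, 0.75, 0.001, 0.003]
ft_force: [-0.1, -0.1, -1.6]
grip_width: 0.0475
grip_force: 20.0
```

Emit:
{"op": "move_arm", "data": {"moves": "0.25 0.25 0 0 0 0 0.4;0.5 0.55 0 0 0 0 0.4;0.7 0.9 0 0 0 0 0.4;0.89 1 0 0 0 0 0.4"}}

```text
time: 4.55
position: [0.5481, 0.0179, 0.1228]
tool_rot: [0.662, 0.75, 0.001, 0.002]
ft_force: [0.6, -0.8, -2.1]
grip_width: 0.0472
grip_force: 20.0
```

Emit:
{"op": "move_arm", "data": {"moves": "0 0.3 0 0 0 0 0.4;0 0.6 0 0 0 0 0.4;0 0.76 0 0 0 0 0.4;0 0.76 0 0 0 0 0.4;0 0.76 0 0 0 0 0.4"}}

```text
time: 5.05
position: [0.6179, 0.0265, 0.1219]
tool_rot: [0.662, 0.75, -0.001, -0.002]
ft_force: [-0.9, 0.9, -1.3]
grip_width: 0.0472
grip_force: 20.0
```

```bash
python3 - <<'E'
from h import *
o=robot.get_obs();print(o["time"],o["position"],o["ft_force"],o["grip_width"])
ey=np.array([-.1226,.9925,0]);T=R.from_quat(o["tool_rot"]).as_matrix();print(T[:,0].round(4))
print(inv(o,np.array([.6191,.0345,.065])+ey*-.008))
c=shot("scene","s2.png")
uv=proj(c,np.array([.6191,.0345,.04])+ey*np.linspace(-.188,0,5)[:,None]);a=cv2.imread("pics/s2.png")
for p in uv: cv2.circle(a,tuple(np.round(p).astype(int)),1,(0,0,255),-1)
cv2.imwrite("pics/s2c.png",cv2.resize(a[100:300,180:400],None,fx=3,fy=3,interpolation=cv2.INTER_CUBIC))
E
```

```text
5.05 [0.61788961 0.02645844 0.12185508] [-0.89080129  0.92661432 -1.34476108] 0.0472291977310779
[-0.1237  0.9923  0.001 ]
[-0.00225483  0.02432112  0.56844928]
```

View pics/s2c.png

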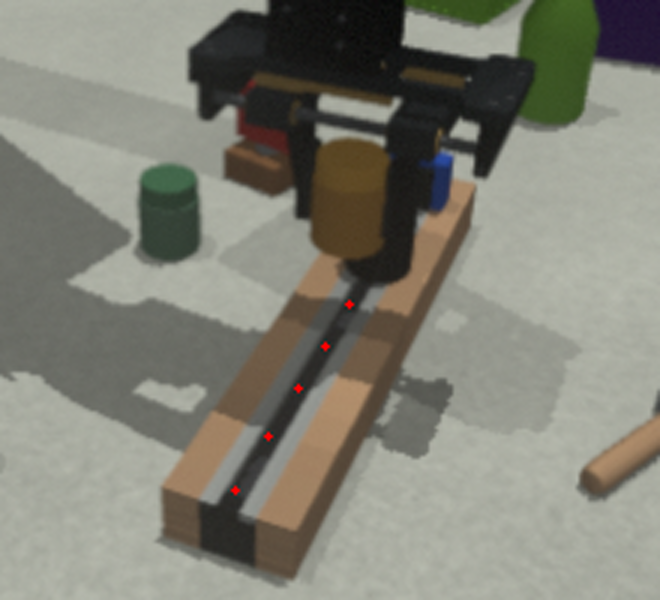

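The overlaid slot points sit on the slot, the mustard hangs upright above it, and the black base starts behind it (crop 375,280). I lower it and release.

Emit:
{"op": "move_arm", "data": {"moves": "0 0.02 0.2 0 0 0 0.4;0 0.02 0.4 0 0 0 0.4;0 0.02 0.52 0 0 0 0.4;0 0.02 0.57 0 0 0 0.4;0 0.02 0.57 0 0 0 0.4;0 0.02 0.57 0 0 0 0.4"}}

```text
time: 5.7
position: [0.6221, 0.0264, 0.0671]
tool_rot: [0.662, 0.749, 0.0, 0.0]
ft_force: [0.1, 0.1, -2.4]
grip_width: 0.0473
grip_force: 20.0
```

```bash
python3 - <<'E'
from h import *
o=robot.get_obs();print(o["time"],o["position"],o["ft_force"],o["moment"])
E
```

```text
5.7 [0.62208257 0.02643749 0.06712064] [ 0.14167724  0.08377053 -2.38332567] [-0.08914686  0.0664084  -0.01286624]
```

Emit:
{"op": "move_arm", "data": {"moves": "0 -0.02 0.01 0 0 0 0.4;0 -0.02 0.02 0 0 0 0.4;0 -0.02 0.03 0 0 0 0.4;0 -0.02 0.03 0 0 0 0.4"}}

```text
time: 6.1
position: [0.62, 0.0263, 0.0638]
tool_rot: [0.662, 0.749, 0.0, 0.0]
ft_force: [-0.3, 0.9, -1.1]
grip_width: 0.048
grip_force: 20.0
```

```bash
python3 - <<'E'
from h import *
o=robot.get_obs();print(o["time"],o["position"],o["ft_force"],o["moment"])
E
```

```text
6.1 [0.61996268 0.02629059 0.06379913] [-0.33753902  0.94982809 -1.0513453 ] [-0.11604143  0.06991146 -0.0116509 ]
```

Emit:
{"op": "move_arm", "data": {"moves": "0 0 0 0 0 0 1;0 0 0 0 0 0 1;0 0 0 0 0 0 1;0 0 -0.2 0 0 0 1;0 0 -0.6 0 0 0 1;0 0 -1 0 0 0 1"}}

```text
time: 6.7
position: [0.6192, 0.0264, 0.1638]
tool_rot: [0.662, 0.749, -0.001, -0.001]
ft_force: [0.9, 0.7, -0.1]
grip_width: 0.084
grip_force: 0.0
```

Emit:
{"op": "move_arm", "data": {"moves": "-0.4 -0.25 0 0 0 0 1;-0.8 -0.5 0 0 0 0 1;-1 -0.95 0 0 0 0 1"}}

```text
time: 7.0
position: [0.5408, -0.088, 0.1648]
tool_rot: [0.662, 0.749, 0.001, 0.004]
ft_force: [-0.2, -1.9, -0.3]
grip_width: 0.0867
grip_force: 0.0
```

Emit:
{"op": "move_arm", "data": {"moves": "-0.35 -0.35 0 0 0 0 1;-0.7 -0.7 0 0 0 0 1;-0.94 -0.95 0 0 0 0 1;-0.94 -0.95 0 0 0 0 1;-0.94 -0.95 0 0 0 0 1"}}

```text
time: 7.5
position: [0.4552, -0.1903, 0.1638]
tool_rot: [0.663, 0.749, 0.0, 0.0]
ft_force: [0.0, 0.8, -0.5]
grip_width: 0.0869
grip_force: 0.0
```

```bash
cat > lid.py <<'E'
from h import *
def slid(c,lo,hi,smin,smax,box):
    pass
E
python3 - <<'E'
from h import *
o=robot.get_obs();print(o["time"],o["position"],o["ft_force"],o["grip_width"])
print(inv(o,[.456,-.190,.024]).round(3))
c=shot("scene","s3.png")
E
```

```text
7.5 [ 0.45518048 -0.19029715  0.16381421] [ 0.03037007  0.76171544 -0.46941416] 0.0869193549082766
[0.002 0.007 1.398]
```

View pics/s3.png

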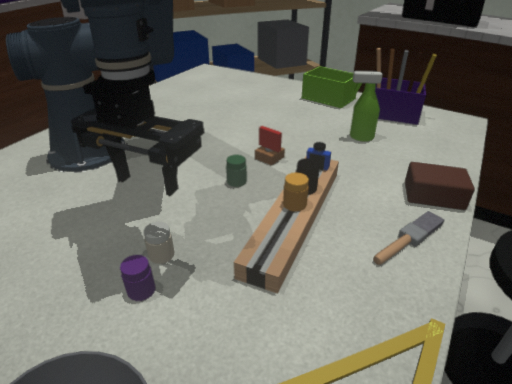

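The mustard stands upright on the slot at (296,191), in front of black (308,175). The open gripper hangs above cream (158,243), clear of purple (138,278). I descend and grip cream.

Emit:
{"op": "move_arm", "data": {"moves": "0 0 0.4 0 0 0 1;0 0 0.8 0 0 0 1;0 0 1 0 0 0 1"}}

```text
time: 7.85
position: [0.4552, -0.1876, 0.0612]
tool_rot: [0.661, 0.75, -0.0, -0.001]
ft_force: [-0.5, 0.0, 0.1]
grip_width: 0.0871
grip_force: 0.0
```

Emit:
{"op": "move_arm", "data": {"moves": "0 0.01 0.2 0 0 0 1;0 0.01 0.35 0 0 0 1;0 0.01 0.4 0 0 0 1;0 0.01 0.4 0 0 0 0.4;0 0.01 0.4 0 0 0 0.4;0 0.01 0.4 0 0 0 0.4;0 0.01 0.4 0 0 0 0.4;0 0.01 0.4 0 0 0 0.4"}}

```text
time: 8.65
position: [0.4565, -0.1898, 0.0241]
tool_rot: [0.662, 0.749, 0.0, 0.001]
ft_force: [0.3, -0.2, -0.5]
grip_width: 0.0549
grip_force: 0.0
```

```bash
python3 - <<'E'
from h import *
o=robot.get_obs();print(o["time"],o["position"],o["ft_force"],o["grip_width"],o["grip_force"])
ey=np.array([-.1226,.9925,0])
print(inv(o,np.array([.6191,.0345,.13])+ey*-.062))
E
```

```text
8.65 [ 0.45651215 -0.18979363  0.02413841] [ 0.34928904 -0.20101339 -0.54448027] 0.05487025701206796 0.0
[ 1.40422849  1.8906806  -1.05811404]
```

Emit:
{"op": "move_arm", "data": {"moves": "0 0 0 0 0 0 0.4;0 0 0 0 0 0 0.4;0 0 0 0 0 0 0.4;0 0 -0.2 0 0 0 0.4;0 0 -0.6 0 0 0 0.4;0 0 -0.95 0 0 0 0.4;0 0 -1 0 0 0 0.4"}}

```text
time: 9.35
position: [0.458, -0.1907, 0.1266]
tool_rot: [0.662, 0.75, 0.0, 0.003]
ft_force: [-0.0, -0.4, -1.7]
grip_width: 0.0476
grip_force: 20.0
```

Emit:
{"op": "move_arm", "data": {"moves": "0.25 0.35 0 0 0 0 0.4;0.45 0.65 0 0 0 0 0.4;0.7 1 0 0 0 0 0.4"}}

```text
time: 9.65
position: [0.5465, -0.1072, 0.1223]
tool_rot: [0.663, 0.749, -0.001, -0.001]
ft_force: [0.0, -0.2, -1.8]
grip_width: 0.0478
grip_force: 20.0
```

Emit:
{"op": "move_arm", "data": {"moves": "0.25 0.35 0 0 0 0 0.4;0.5 0.7 0 0 0 0 0.4;0.7 0.89 0 0 0 0 0.4;0.7 0.89 0 0 0 0 0.4;0.7 0.89 0.2 0 0 0 0.4;0.7 0.89 0.2 0 0 0 0.4;0.7 0.89 0.2 0 0 0 0.4"}}

```text
time: 10.35
position: [0.6248, -0.0277, 0.1021]
tool_rot: [0.662, 0.749, -0.001, -0.002]
ft_force: [0.7, 0.6, -1.6]
grip_width: 0.0479
grip_force: 20.0
```

```bash
python3 - <<'E'
from h import *
o=robot.get_obs();print(o["time"],o["position"],o["ft_force"],o["grip_width"],o["grip_force"])
ey=np.array([-.1226,.9925,0])
print(inv(o,np.array([.6191,.0345,.064])+ey*-.062))
E
```

```text
10.35 [ 0.6247524  -0.02766053  0.10212463] [ 0.7258472   0.62131081 -1.59180327] 0.04785222277067316 19.999977587722242
[0.00336513 0.02159018 0.38116953]
```

Emit:
{"op": "move_arm", "data": {"moves": "0 0.01 0.15 0 0 0 0.4;0 0.01 0.3 0 0 0 0.4;0 0.01 0.36 0 0 0 0.4;0 0.01 0.38 0 0 0 0.4;0 0.01 0.39 0 0 0 0.4;0 0.01 0.39 0 0 0 0.4"}}

```text
time: 10.95
position: [0.6279, -0.0272, 0.0647]
tool_rot: [0.662, 0.749, 0.0, 0.0]
ft_force: [-0.1, 0.3, -1.9]
grip_width: 0.0475
grip_force: 20.0
```

```bash
python3 - <<'E'
from h import *
o=robot.get_obs();print(o["time"],o["position"],o["ft_force"],o["grip_width"],o["grip_force"])
ey=np.array([-.1226,.9925,0])
print(inv(o,np.array([.6191,.0345,.064])+ey*-.062))
E
```

```text
10.95 [ 0.62786279 -0.02722004  0.06470442] [-0.0615004   0.30730924 -1.87681976] 0.047514863811153725 19.999977322295308
[ 0.00327254 -0.01130438  0.00703391]
```

Emit:
{"op": "move_arm", "data": {"moves": "0 -0.01 0.01 0 0 0 0.4;0 -0.01 0.01 0 0 0 0.4;0 -0.01 0.01 0 0 0 1;0 -0.01 0.01 0 0 0 1;0 -0.01 0.01 0 0 0 1;0 -0.01 -0.2 0 0 0 1;0 -0.01 -0.6 0 0 0 1;0 -0.01 -1 0 0 0 1"}}

```text
time: 11.75
position: [0.6258, -0.0272, 0.1649]
tool_rot: [0.662, 0.749, -0.001, -0.001]
ft_force: [1.5, 0.1, -0.1]
grip_width: 0.0845
grip_force: 0.0
```

Emit:
{"op": "move_arm", "data": {"moves": "0.1 -0.3 0 0 0 -0.836 1;0.3 -0.6 0 0 0 -0.836 1;0.6 -0.9 0 0 0 -0.836 1;0.9 -1 0 0 0 -0.836 1;1 -1 0 0 0 -0.836 1;1 -1 0 0 0 -0.836 1;1 -1 0 0 0 -0.836 1;1 -1 0 0 0 -0.836 1;1 -1 0 0 0 -0.836 1;1 -1 0 0 0 -0.836 1"}}

```text
time: 12.75
position: [0.515, 0.0596, 0.1648]
tool_rot: [0.067, 0.998, -0.0, 0.0]
ft_force: [0.4, -0.0, -0.9]
grip_width: 0.0872
grip_force: 0.0
```

```bash
python3 - <<'E'
from h import *
o=robot.get_obs();print(o["time"],o["position"],o["ft_force"],o["grip_width"],o["q"])
T=R.from_quat(o["tool_rot"]).as_matrix();print(np.degrees(np.arctan2(T[1,1],T[0,1])))
print(inv(o,[.451,.2235,.13]))
E
```

```text
12.75 [0.51499271 0.0596289  0.16480051] [ 0.3629257  -0.04734916 -0.90618322] 0.08717419677027129 [-1.00492731e-01  4.84407011e-01  1.76754817e+00 -2.61120072e-05
  8.89132310e-01 -1.53733679e+00]
82.32604250484182
[0.85319824 1.53858268 0.34756858]
```

Emit:
{"op": "move_arm", "data": {"moves": "0.25 0.4 0 0 0 0 1;0.5 0.8 0 0 0 0 1;0.7 1 0 0 0 0 1"}}

```text
time: 13.05
position: [0.4578, 0.1701, 0.1646]
tool_rot: [0.068, 0.998, 0.0, -0.0]
ft_force: [0.2, 0.9, 0.0]
grip_width: 0.0872
grip_force: 0.0
```

Emit:
{"op": "move_arm", "data": {"moves": "0.15 0.4 0 0 0 0 1;0.15 0.54 0 0 0 0 1;0.15 0.54 0.2 0 0 0 1;0.15 0.54 0.2 0 0 0 1"}}

```text
time: 13.45
position: [0.4504, 0.2235, 0.1433]
tool_rot: [0.067, 0.998, -0.001, -0.001]
ft_force: [-0.6, 0.0, -0.5]
grip_width: 0.0865
grip_force: 0.0
```

```bash
python3 - <<'E'
from h import *
import pickle
o=robot.get_obs();print(o["time"],o["position"],o["ft_force"],o["grip_width"])
print(inv(o,[.451,.2235,.052]))
# check keeper with first scene picture: red outline vs predicted bar corners
c=pickle.load(open("c0.pkl","rb"))["scene"];hsv=cv2.cvtColor(c["image"],cv2.COLOR_RGB2HSV)
m=((hsv[...,1]>150)&((hsv[...,0]<6)|(hsv[...,0]>174)));m[:115]=0;m[160:]=0;m[:,:250]=0;m[:,295:]=0
p=np.argwhere(m)[:,::-1];print("seen",p.min(0),p.max(0),p.mean(0))
a=np.radians(-7.7);X=np.array([np.cos(a),np.sin(a),0]);Y=np.array([-np.sin(a),np.cos(a),0])
K=np.array([.451,.2235,.026]);C=[K+sx*.032*X+sy*.007*Y+[0,0,z] for sx in(-1,1) for sy in(-1,1) for z in(.004,.056)]
q=proj(c,C);print("pred",q.min(0).round(1),q.max(0).round(1),q.mean(0).round(1))
c=shot("top","t4.png")
g=shot("scene","s4.png")
cv2.imwrite("pics/s4c.png",cv2.resize(cv2.imread("pics/s4.png")[70:290,200:360],None,fx=2.7,fy=2.7,interpolation=cv2.INTER_CUBIC))
E
```

```text
13.45 [0.45036055 0.22354623 0.14325111] [-0.59863468  0.02852269 -0.4688356 ] 0.08653463978146242
[-0.00896545  0.00175277  0.91248794]
seen [261 127] [279 149] [269.93103448 130.74137931]
pred [257.4 124.9] [281.2 152.4] [269.2 138.5]
```

View pics/s4c.png

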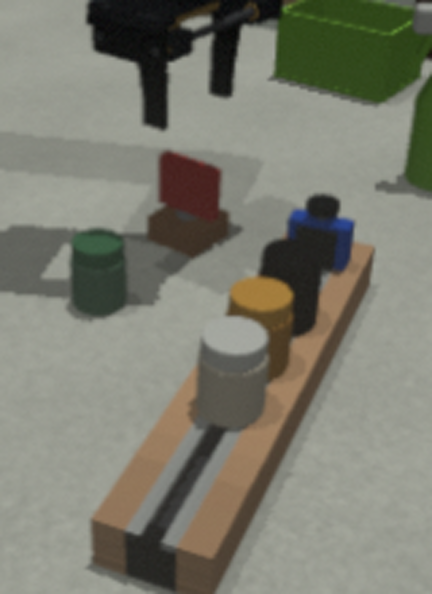

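The row now shows cream (crop 232,370), mustard (262,320), black (290,280) and the blue stop (322,240) upright in line. The keeper (190,187) sits under the gripper. I descend and grip it.

Emit:
{"op": "move_arm", "data": {"moves": "0 0 0.4 0 0 0 1;0 0 0.75 0 0 0 1;0 0 0.91 0 0 0 1;0 0 0.91 0 0 0 1;0 0 0.91 0 0 0 0.5;0 0 0.91 0 0 0 0.1;0 0 0.91 0 0 0 0.05;0 0 0.91 0 0 0 0.05;0 0 0.91 0 0 0 0.05;0 0 0.91 0 0 0 0.05;0 0 0.91 0 0 0 0.05", "squeeze": 30}}

```text
time: 14.65
position: [0.4512, 0.2236, 0.0537]
tool_rot: [0.067, 0.998, 0.0, 0.0]
ft_force: [-0.1, -0.5, 0.1]
grip_width: 0.0391
grip_force: 0.0
```

Emit:
{"op": "move_arm", "data": {"moves": "0 0 0 0 0 0 0.05;0 0 0 0 0 0 0.05;0 0 0 0 0 0 0.05;0 0 0 0 0 0 0.05"}}

```text
time: 15.05
position: [0.4512, 0.2237, 0.0535]
tool_rot: [0.067, 0.998, 0.0, 0.0]
ft_force: [-0.4, 0.6, -0.1]
grip_width: 0.0137
grip_force: 30.0
```

```bash
python3 - <<'E'
from h import *
o=robot.get_obs();print(o["time"],o["position"],o["ft_force"],o["moment"],o["grip_width"],o["grip_force"])
c=robot.camera("top");c=__import__("pickle").load(open("c0.pkl","rb"))["top"] if 0 else c
import os
im=cv2.cvtColor(cv2.imread("pics/t4.png"),cv2.COLOR_BGR2RGB);c["image"]=im
hsv=cv2.cvtColor(im,cv2.COLOR_RGB2HSV);S,V,H=hsv[...,1],hsv[...,2],hsv[...,0]
O=np.array([.6191,.0345,0]);ey=np.array([-.1226,.9925,0]);ex=np.array([.9925,.1226,0])
def rep(n,m,z,P):
    u=proj(c,P)[0].astype(int);k=np.zeros(m.shape,np.uint8);k[u[1]-20:u[1]+20,u[0]-20:u[0]+20]=m[u[1]-20:u[1]+20,u[0]-20:u[0]+20]
    cn=max(cv2.findContours(k,0,1)[0],key=cv2.contourArea);(a,b),r=cv2.minEnclosingCircle(cn);p=toz(c,[[a,b]],z)[0]-O
    print(n,(a,b,r),"shelf x,y",(p@ex).round(4),(p@ey).round(4))
L=O+[0,0,.102]
rep("mustard",(H>18)&(H<32)&(S>200)&(V>100),.102,L-ey*.008)
rep("cream",(S<20)&(V>125),.102,L-ey*.062)
# blue stop extents
m=(H>100)&(H<130)&(S>120);m[:140]=0;m[190:]=0;m[:,:140]=0;m[:,190:]=0
p=np.argwhere(m)[:,::-1];q=toz(c,p,.082)-O;print("blue y",np.percentile(q@ey,[1,50,99]),"x",np.percentile(q@ex,[1,99]))
E
```

```text
15.05 [0.45123854 0.22365213 0.05350103] [-0.41013717  0.60876489 -0.12410102] [ 0.08410517  0.04515821 -0.02766814] 0.013716724650497532 29.99864872545004
mustard (230.5146026611328, 152.1204376220703, 10.486188888549805) shelf x,y -0.0024 -0.0078
cream (260.0, 147.5, 14.221562385559082) shelf x,y -0.0012 -0.0718
blue y [0.13863477 0.14902515 0.16199858] x [-0.03025345  0.02342319]
```

Emit:
{"op": "move_arm", "data": {"moves": "0 0 -0.15 0 0 0 0.05;0 0 -0.3 0 0 0 0.05;0 0 -0.6 0 0 0 0.05;0 0 -1 0 0 0 0.05"}}

```text
time: 15.5
position: [0.4496, 0.223, 0.1529]
tool_rot: [0.067, 0.998, -0.001, -0.002]
ft_force: [0.6, 0.9, -1.3]
grip_width: 0.0139
grip_force: 30.0
```

Emit:
{"op": "move_arm", "data": {"moves": "-0.25 -0.3 -0.3 0 0 0 0.05;-0.5 -0.65 -0.4 0 0 0 0.05;-0.75 -1 -0.4 0 0 0 0.05"}}

```text
time: 15.8
position: [0.5138, 0.1136, 0.1958]
tool_rot: [0.066, 0.998, 0.0, 0.002]
ft_force: [1.0, 0.2, -1.3]
grip_width: 0.0139
grip_force: 30.0
```

Emit:
{"op": "move_arm", "data": {"moves": "-0.25 -0.3 0 0 0 0 0.05;-0.5 -0.65 0 0 0 0 0.05;-0.75 -1 0 0 0 0 0.05"}}

```text
time: 16.1
position: [0.5732, 0.0039, 0.1932]
tool_rot: [0.067, 0.998, 0.0, -0.001]
ft_force: [0.3, 0.8, -0.9]
grip_width: 0.0136
grip_force: 30.0
```

Emit:
{"op": "move_arm", "data": {"moves": "-0.25 -0.3 0 0 0 -0.08 0.05;-0.5 -0.6 0 0 0 -0.164 0.05;-0.75 -0.9 0 0 0 -0.164 0.05;-0.75 -0.9 0 0 0 -0.164 0.05;-0.75 -0.9 0 0 0 -0.164 0.05"}}

```text
time: 16.6
position: [0.6348, -0.0945, 0.1926]
tool_rot: [-0.061, 0.998, 0.001, -0.001]
ft_force: [0.1, 0.0, -0.5]
grip_width: 0.0137
grip_force: 30.0
```

```bash
cat > k.py <<'E'
from h import *
O=np.array([.6191,.0345,0]);ey=np.array([-.1226,.9925,0]);ex=np.array([.9925,.1226,0])
def st(P):
    o=robot.get_obs();T=R.from_quat(o["tool_rot"]).as_matrix();p=o["position"]-O
    print("t",o["time"],"shelf",(p@ex).round(4),(p@ey).round(4),o["position"][2].round(4),"yaw",np.degrees(np.arctan2(T[1,1],T[0,1])).round(2),"f",(o["ft_force"]@ex).round(2),(o["ft_force"]@ey).round(2),o["ft_force"][2].round(2),"m",np.round(o["moment"],3),"grip",o["grip_width"].round(4),o["grip_force"].round(1),"go",inv(o,P).round(3))
E
python3 - <<'E'
from k import *
st(O-ey*.130+[0,0,.1])
c=shot("scene","s5.png")
# underside view of the foot: red bar centre vs tool
hsv=cv2.cvtColor(c["image"],cv2.COLOR_RGB2HSV);m=(hsv[...,1]>150)&((hsv[...,0]<6)|(hsv[...,0]>174));u=proj(c,robot.get_obs()["position"])[0];print(u)
a=cv2.imread("pics/s5.png");y,x=int(u[1]),int(u[0]);cv2.imwrite("pics/s5c.png",cv2.resize(a[max(0,y-70):y+120,max(0,x-100):x+120],None,fx=3,fy=3,interpolation=cv2.INTER_CUBIC))
E
```

```text
Traceback (most recent call last):
  File "k.py", line 5, in st
    print("t",o["time"],"shelf",(p@ex).round(4),(p@ey).round(4),o["position"][2].round(4),"yaw",np.degrees(np.arctan2(T[1,1],T[0,1])).round(2),"f",(o["ft_force"]@ex).round(2),(o["ft_force"]@ey).round(2),o["ft_force"][2].round(2),"m",np.round(o["moment"],3),"grip",o["grip_width"].round(4),o["grip_force"].round(1),"go",inv(o,P).round(3))
                                                                                                                                                                                                                                                                        ^^^^^^^^^^^^^^^^^^^^^
AttributeError: 'float' object has no attribute 'round'
```

```bash
sed -i 's/o\["grip_width"\].round(4),o\["grip_force"\].round(1)/round(o["grip_width"],4),round(o["grip_force"],1)/' k.py
python3 - <<'E'
from k import *
st(O-ey*.130+[0,0,.1])
E
```

```text
t 16.6 shelf -0.0002 -0.13 0.1926 yaw 96.98 f 0.05 -0.0 -0.46 m [ 0.06   0.033 -0.022] grip 0.0137 30.0 go [-0.004 -0.002  0.926]
```

Emit:
{"op": "move_arm", "data": {"moves": "0 0 0.3 0 0 0 0.05;0 0 0.7 0 0 0 0.05;0 0 0.95 0 0 0 0.05;0 0 0.97 0 0 0 0.05;0 0 0.97 0 0 0 0.05;0 0 0.97 0 0 0 0.05"}}

```text
time: 17.2
position: [0.6365, -0.0935, 0.0982]
tool_rot: [-0.062, 0.998, -0.0, 0.001]
ft_force: [0.6, 0.1, -0.9]
grip_width: 0.0142
grip_force: 30.0
```

```bash
python3 - <<'E'
from k import *
st(O-ey*.130+[0,0,.0675])
c=shot("scene","s5.png")
o=robot.get_obs();u=proj(c,o["position"])[0]
f=o["position"].copy();f[2]-=.0275+.016
cy=[proj(c,f+s*ex*.005)[0].round(1) for s in(-1,1)];print("foot pred",cy)
a=cv2.imread("pics/s5.png");y,x=int(u[1]),int(u[0]);print(x,y);cv2.imwrite("pics/s5c.png",cv2.resize(a[y-35:y+45,x-55:x+55],None,fx=7,fy=7,interpolation=cv2.INTER_CUBIC))
E
```

```text
t 17.2 shelf 0.0015 -0.1292 0.0982 yaw 97.15 f 0.58 -0.02 -0.92 m [ 0.014 -0.009  0.043] grip 0.0142 30.0 go [ 0.016 -0.008  0.307]
foot pred [array([270.2, 234.3]), array([275.5, 235.9])]
273 215
```

View pics/s5c.png

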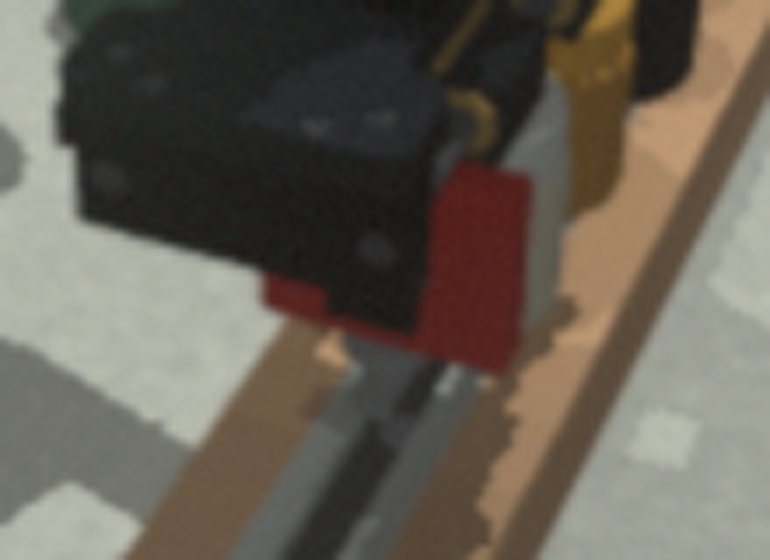

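The picture shows the grip bar's bottom edge from crop (265,305) to (505,375), above the slot. I compute how far off-centre the bar sits in the pads.

```bash
python3 - <<'E'
from k import *
c=robot.camera("scene");o=robot.get_obs();z=o["position"][2]-.0275+.004
p=toz(c,[[255.9,223.6],[290.1,233.6]],z)-O;print("bar corners shelf x",p@ex,"y",p@ey,"len",np.linalg.norm(p[0]-p[1]))
st(O-ey*.130+[0,0,.0675])
E
```

```text
bar corners shelf x [-0.02791626  0.03452585] y [-0.1349557  -0.13569592] len 0.06244378268088258
t 17.3 shelf 0.0017 -0.1296 0.0986 yaw 97.12 f -0.7 -0.59 -1.6 m [ 0.042 -0.002  0.032] grip 0.0141 30.0 go [ 0.018 -0.004  0.311]
```

Emit:
{"op": "move_arm", "data": {"moves": "0.024 0 0.05 0 0 0 0.05;0.024 0 0.1 0 0 0 0.05;0.024 0 0.13 0 0 0 0.05;0.024 0 0.16 0 0 0 0.05;0.024 0 0.18 0 0 0 0.05;0.024 0 0.2 0 0 0 0.05;0.024 0 0.2 0 0 0 0.05"}}

```text
time: 18.0
position: [0.6333, -0.0942, 0.0762]
tool_rot: [-0.062, 0.998, 0.0, 0.0]
ft_force: [0.8, -0.6, -2.8]
grip_width: 0.0139
grip_force: 30.0
```

```bash
python3 - <<'E'
from k import *
st(O-ey*.130+[0,0,.0675])
E
```

```text
t 18.0 shelf -0.0017 -0.1295 0.0762 yaw 97.09 f 0.72 -0.68 -2.83 m [ 0.027 -0.097 -0.028] grip 0.0139 30.0 go [-0.017 -0.006  0.087]
```

Emit:
{"op": "move_arm", "data": {"moves": "-0.01 0 0.03 0 0 0 0.05;-0.01 0 0.05 0 0 0 0.05;-0.01 0 0.07 0 0 0 0.05;-0.01 0 0.08 0 0 0 0.05;-0.01 0 0.085 0 0 0 0.05;-0.01 0 0.09 0 0 0 0.05"}}

```text
time: 18.6
position: [0.6341, -0.094, 0.0675]
tool_rot: [-0.062, 0.998, -0.0, -0.0]
ft_force: [-0.6, 0.1, 2.1]
grip_width: 0.0139
grip_force: 30.0
```

```bash
python3 - <<'E'
from k import *
st(O-ey*.130+[0,0,.0675])
E
```

```text
t 18.6 shelf -0.0009 -0.1294 0.0675 yaw 97.1 f -0.63 0.13 2.07 m [0.125 0.113 0.005] grip 0.0139 30.0 go [-0.009 -0.006  0.   ]
```

Emit:
{"op": "move_arm", "data": {"moves": "0 0 0 0 0 0.09 0.05;0 0 0 0 0 0.18 0.05;0 0 0 0 0 0.27 0.05;0 0 0 0 0 0.36 0.05;0 0 0 0 0 0.45 0.05;0 0 0 0 0 0.54 0.05;0 0 0 0 0 0.63 0.05;0 0 0 0 0 0.72 0.05;0 0 0 0 0 0.81 0.05;0 0 0 0 0 0.9 0.05;0 0 0 0 0 0.98 0.05;0 0 0 0 0 1 0.05"}}

```text
time: 19.8
position: [0.6342, -0.0941, 0.0677]
tool_rot: [0.663, 0.749, 0.0, 0.0]
ft_force: [-0.2, -1.0, -0.9]
grip_width: 0.0137
grip_force: 30.0
```

```bash
python3 - <<'E'
from k import *
st(O-ey*.130+[0,0,.0675])
E
```

```text
t 19.8 shelf -0.0008 -0.1295 0.0677 yaw 6.93 f -0.32 -1.0 -0.92 m [-0.077  0.029  0.04 ] grip 0.0137 30.0 go [-0.005  0.008  0.002]
```

Emit:
{"op": "move_arm", "data": {"moves": "0.05 0 0 0 0 0 0.05;0.1 0 0 0 0 0 0.05;0.15 0 0 0 0 0 0.05;0.2 0 0 0 0 0 0.05;0.25 0 0 0 0 0 0.05;0.3 0 0 0 0 0 0.05;0.35 0 0 0 0 0 0.05;0.4 0 0 0 0 0 0.05;0.45 0 0 0 0 0 0.05;0.5 0 0 0 0 0 0.05;0.55 0 0 0 0 0 0.05;0.58 0 0 0 0 0 0.05"}}

```text
time: 21.0
position: [0.6269, -0.036, 0.0676]
tool_rot: [0.662, 0.75, -0.0, 0.0]
ft_force: [-0.4, -3.5, -1.0]
grip_width: 0.0141
grip_force: 30.0
```

```bash
python3 - <<'E'
from k import *
st(O-ey*.035+[0,0,.0675])
c=shot("scene","s6.png")
cv2.imwrite("pics/s6c.png",cv2.resize(cv2.imread("pics/s6.png")[110:270,220:370],None,fx=3.7,fy=3.7,interpolation=cv2.INTER_CUBIC))
E
```

```text
t 21.0 shelf -0.0009 -0.071 0.0676 yaw 7.11 f -0.79 -3.39 -0.97 m [-0.695 -0.042  0.029] grip 0.0141 30.0 go [0.36  0.009 0.001]
```

View pics/s6c.png

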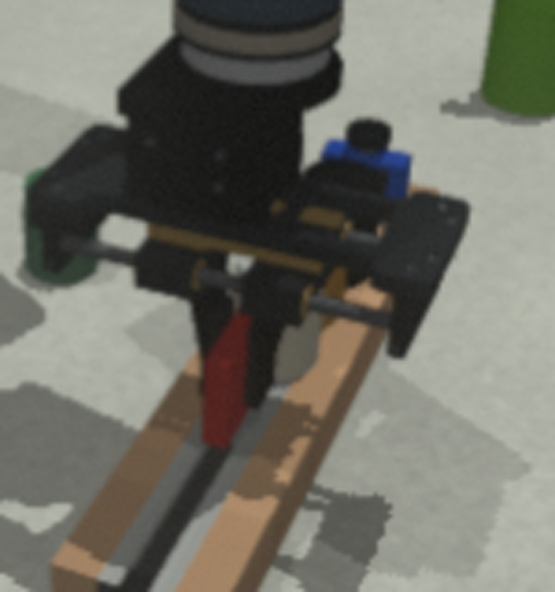

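The keeper is locked along the slot (crop 228,380), pushing the upright jars toward the stop (368,165). I slide on, slower.

Emit:
{"op": "move_arm", "data": {"moves": "0.03 0 0 0 0 0 0.05;0.06 0 0 0 0 0 0.05;0.09 0 0 0 0 0 0.05;0.12 0 0 0 0 0 0.05;0.15 0 0 0 0 0 0.05;0.18 0 0 0 0 0 0.05;0.2 0 0 0 0 0 0.05;0.22 0 0 0 0 0 0.05"}}

```text
time: 21.85
position: [0.6243, -0.0145, 0.0676]
tool_rot: [0.662, 0.75, 0.0, 0.0]
ft_force: [1.5, -3.6, -0.1]
grip_width: 0.0139
grip_force: 30.0
```

Emit:
{"op": "move_arm", "data": {"moves": "0.015 0 0 0 0 0 0.05;0.03 0 0 0 0 0 0.05;0.04 0 0 0 0 0 0.05;0.05 0 0 0 0 0 0.05"}}

```text
time: 22.25
position: [0.6237, -0.0097, 0.0676]
tool_rot: [0.662, 0.749, 0.0, 0.0]
ft_force: [1.2, -4.9, 0.6]
grip_width: 0.014
grip_force: 30.0
```

```bash
python3 - <<'E'
from k import *
st(O-ey*.035+[0,0,.0675])
E
```

```text
t 22.25 shelf -0.0008 -0.0444 0.0676 yaw 7.09 f 0.59 -5.02 0.62 m [-0.719 -0.033  0.012] grip 0.014 30.0 go [0.094 0.008 0.001]
```

Emit:
{"op": "move_arm", "data": {"moves": "0.01 0 0 0 0 0 0.05;0.02 0 0 0 0 0 0.05;0.03 0 0 0 0 0 0.05;0.03 0 0 0 0 0 0.05"}}

```text
time: 22.65
position: [0.6233, -0.0065, 0.0676]
tool_rot: [0.662, 0.75, 0.0, -0.0]
ft_force: [-0.1, -3.9, 0.2]
grip_width: 0.0139
grip_force: 30.0
```

Emit:
{"op": "move_arm", "data": {"moves": "0.01 0 0 0 0 0 0.05;0.02 0 0 0 0 0 0.05;0.02 0 0 0 0 0 0.05"}}

```text
time: 22.95
position: [0.623, -0.0046, 0.0676]
tool_rot: [0.662, 0.75, 0.0, -0.0]
ft_force: [0.2, -3.4, 1.2]
grip_width: 0.0143
grip_force: 30.0
```

Emit:
{"op": "move_arm", "data": {"moves": "0.01 0 0 0 0 0 0.05;0.02 0 0 0 0 0 0.05;0.02 0 0 0 0 0 0.05"}}

```text
time: 23.25
position: [0.6232, -0.0043, 0.0677]
tool_rot: [0.662, 0.75, -0.001, 0.001]
ft_force: [0.4, -8.8, 0.0]
grip_width: 0.0139
grip_force: 30.0
```

Emit:
{"op": "move_arm", "data": {"moves": "0.008 0 0 0 0 0 0.05;0.015 0 0 0 0 0 0.05;0.015 0 0 0 0 0 0.05;0.015 0 0 0 0 0 0.05"}}

```text
time: 23.65
position: [0.6238, -0.0041, 0.0678]
tool_rot: [0.662, 0.75, -0.001, 0.002]
ft_force: [0.9, -10.6, -0.2]
grip_width: 0.0139
grip_force: 30.0
```

Emit:
{"op": "move_arm", "data": {"moves": "0.01 0 0 0 0 0 0.05;0.02 0 0 0 0 0 0.05;0.02 0 0 0 0 0 0.05;0.02 0 0 0 0 0 0.05"}}

```text
time: 24.05
position: [0.6243, -0.0034, 0.068]
tool_rot: [0.661, 0.75, -0.001, 0.004]
ft_force: [2.4, -15.3, -0.7]
grip_width: 0.014
grip_force: 30.0
```

```bash
python3 - <<'E'
from k import *
st(O-ey*.035+[0,0,.0675])
E
```

```text
t 24.05 shelf 0.0005 -0.0383 0.068 yaw 7.18 f 0.51 -15.47 -0.65 m [-2.53  -0.217  0.018] grip 0.014 30.0 go [ 0.033 -0.005  0.004]
```

The row presses at about 15 N. I release and lift away.

Emit:
{"op": "move_arm", "data": {"moves": "0 0 0 0 0 0 0.5;0 0 0 0 0 0 0.6;0 0 0 0 0 0 0.6;0 0 0 0 0 0 0.6"}}

```text
time: 24.45
position: [0.6217, 0.0018, 0.0672]
tool_rot: [0.662, 0.75, -0.0, -0.001]
ft_force: [0.8, -0.2, -0.1]
grip_width: 0.0377
grip_force: 0.0
```

Emit:
{"op": "move_arm", "data": {"moves": "-0.03 0 -0.1 0 0 0 0.6;-0.03 0 -0.3 0 0 0 0.6;-0.03 0 -0.6 0 0 0 0.6;-0.03 0 -1 0 0 0 0.6"}}

```text
time: 24.85
position: [0.6214, -0.0019, 0.1676]
tool_rot: [0.662, 0.75, -0.001, -0.002]
ft_force: [0.1, 0.3, 0.2]
grip_width: 0.0517
grip_force: 0.0
```

Emit:
{"op": "move_arm", "data": {"moves": "-0.4 0 0 0 0 0 0.6;-0.8 -0.3 0 0 0 0 0.6;-1 -0.8 0 0 0 0 0.6;-1 -1 0 0 0 0 0.6"}}

```text
time: 25.25
position: [0.5331, -0.116, 0.1681]
tool_rot: [0.663, 0.749, -0.001, -0.001]
ft_force: [-0.7, -0.2, -0.4]
grip_width: 0.0521
grip_force: 0.0
```

Emit:
{"op": "move_arm", "data": {"moves": "-0.4 -0.3 0 0 0 0 0.6;-0.8 -0.6 0 0 0 0 0.6;-1 -1 0 0 0 0 0.6;-1 -1 0 0 0 0 0.6"}}

```text
time: 25.65
position: [0.4453, -0.2277, 0.168]
tool_rot: [0.664, 0.748, -0.001, -0.001]
ft_force: [0.1, 0.5, -0.1]
grip_width: 0.0523
grip_force: 0.0
```

```bash
python3 - <<'E'
from k import *
st(O)
c=shot("scene","s7.png");t=shot("top","t7.png")
A=cv2.resize(cv2.imread("pics/s7.png")[120:270,225:355],None,fx=3,fy=3,interpolation=cv2.INTER_CUBIC)
B=cv2.resize(cv2.imread("pics/t7.png")[120:200,130:330],None,fx=2,fy=2,interpolation=cv2.INTER_CUBIC)
C=np.zeros((450,800,3),np.uint8);C[:450,:390]=A;C[:160,400:800]=B;cv2.imwrite("pics/f7.png",C)
E
```

```text
t 25.65 shelf -0.2047 -0.2389 0.168 yaw 6.77 f 0.11 0.48 -0.09 m [-0.071 -0.025 -0.009] grip 0.0523 0.0 go [2.397 2.039 1.678]
```

View pics/f7.png

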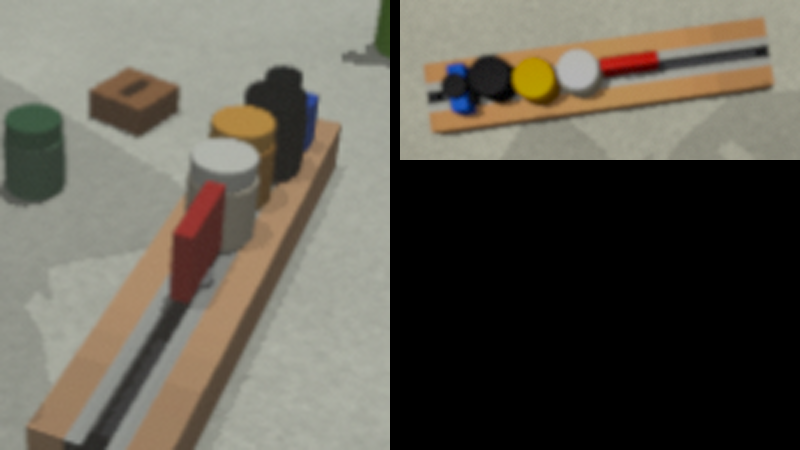

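The row stands and appears to touch: black (490,78), mustard (535,80), cream (577,71), with the red keeper locked. Mustard looks offset sideways, so I measure how far.

```bash
python3 - <<'E'
from k import *
c=robot.camera("top");im=c["image"]
hsv=cv2.cvtColor(im,cv2.COLOR_RGB2HSV);S,V,H=hsv[...,1],hsv[...,2],hsv[...,0]
def rep(n,m,px,w=13):
    k=np.zeros(m.shape,np.uint8);k[px[1]-w:px[1]+w,px[0]-w:px[0]+w]=m[px[1]-w:px[1]+w,px[0]-w:px[0]+w]
    k=cv2.morphologyEx(k,cv2.MORPH_OPEN,np.ones((3,3),np.uint8))
    cn=max(cv2.findContours(k,0,1)[0],key=cv2.contourArea);(a,b),r=cv2.minEnclosingCircle(cn);M=cv2.moments(cn);q=np.array([[a,b],[M["m10"]/M["m00"],M["m01"]/M["m00"]]])
    p=toz(c,q,.102)-O;print(n,q.round(1).tolist(),round(r,1),"x",(p@ex).round(4),"y",(p@ey).round(4))
rep("mustard",(H>18)&(H<32)&(S>200)&(V>100),(197,160));rep("cream",(S<26)&(V>118),(218,155));rep("black",V<50,(175,158))
m=((S>170)&((H<4)|(H>174)));m[:140]=0;m[175:]=0;p=np.argwhere(m)[:,::-1];q=toz(c,p,.096)-O;print("red x",np.percentile(q@ex,[2,50,98]),"y",np.percentile(q@ey,[2,98]))
E
```

```text
mustard [[196.3, 158.6], [196.3, 159.0]] 10.9 x [-0.0061 -0.0069] y [0.0666 0.0669]
cream [[218.5, 155.1], [218.4, 155.1]] 10.0 x [-0.0052 -0.0051] y [0.0186 0.0187]
black [[174.4, 161.7], [174.0, 160.1]] 13.2 x [-0.0063 -0.0027] y [0.1139 0.1144]
red x [-0.01312942 -0.00484475  0.00331714] y [-0.06565127 -0.00840704]
```

```bash
cat > f.py <<'E'
from k import *
def run(n):
    c=robot.camera(n);im=c["image"];hsv=cv2.cvtColor(im,cv2.COLOR_RGB2HSV).astype(np.float32);S,V=hsv[...,1],hsv[...,2]
    xs=np.arange(-.06,.0601,.0005)
    def prof(y,z,ch): 
        uv=proj(c,O+[0,0,z]+ey*y+ex*xs[:,None]).astype(np.float32);return cv2.remap(ch,uv[:,0],uv[:,1],cv2.INTER_LINEAR).ravel()
    for y in(-.16,-.12,-.09):
        v=prof(y,.04,V);k=abs(xs)<.014;w=np.clip(80-v[k],0,None);print(n,"slot",y,((w*xs[k]).sum()/w.sum()).round(4))
    def edge(nm,y,z,ch):
        p=prof(y,z,ch);g=np.gradient(cv2.GaussianBlur(p[:,None],(1,5),0).ravel());r=[]
        for lo,hi in((-.04,-.008),(.004,.04)):
            k=(xs>lo)&(xs<hi);i=np.argmax(abs(g)*k);r+=[xs[i].round(4),int(g[i])]
        print(n,nm,r,"c from far",(r[2]-.0225).round(4))
    for d in(-.005,0,.005):
        edge("cream",.0187+d,.102,S);edge("mustard",.0668+d,.102,S);edge("black",.1145+d,.102,V)
    for y in(-.05,-.03): edge("red",y,.096,S)
run("top")
E
python3 f.py
```

```text
top slot -0.16 0.0002
top slot -0.12 0.0001
top slot -0.09 0.0001
top cream [np.float64(-0.033), -8, np.float64(0.0195), 9] c from far -0.003
top mustard [np.float64(-0.035), 18, np.float64(0.0155), -14] c from far -0.007
top black [np.float64(-0.026), -12, np.float64(0.025), 9] c from far 0.0025
top cream [np.float64(-0.0325), -8, np.float64(0.018), 9] c from far -0.0045
top mustard [np.float64(-0.034), 12, np.float64(0.016), -12] c from far -0.0065
top black [np.float64(-0.0245), -11, np.float64(0.025), 10] c from far 0.0025
top cream [np.float64(-0.0315), -8, np.float64(0.0185), 10] c from far -0.004
top mustard [np.float64(-0.0315), 12, np.float64(0.015), -12] c from far -0.0075
top black [np.float64(-0.0245), -6, np.float64(0.0245), 9] c from far 0.002
top red [np.float64(-0.0145), 24, np.float64(0.0055), -9] c from far -0.017
top red [np.float64(-0.014), 22, np.float64(0.006), -9] c from far -0.0165
```

Against the slot line, black sits at about +2 mm, mustard −7 mm and cream −4 mm, so the row buckled. To mend it I back the keeper off, then centre and push each jar in turn, and slide the keeper up again.

Emit:
{"op": "move_arm", "data": {"moves": "0.3 0.35 0 0 0 0 0.6;0.6 0.7 0 0 0 0 0.6;0.9 1 0 0 0 0 0.6;1 1 0 0 0 0 0.6"}}

```text
time: 26.25
position: [0.54, -0.1096, 0.1679]
tool_rot: [0.66, 0.752, 0.001, 0.002]
ft_force: [0.2, 0.5, 0.2]
grip_width: 0.0521
grip_force: 0.0
```

Emit:
{"op": "move_arm", "data": {"moves": "0.3 0.35 0 0 0 0 0.6;0.6 0.7 0 0 0 0 0.6;0.9 1 0 0 0 0 0.6;1 1.04 0 0 0 0 0.6;1 1.0 0 0 0 0 0.6;1 1.0 0 0 0 0 0.6"}}

```text
out of range: row 4 has 1.04, outside -1 to 1
```

Emit:
{"op": "move_arm", "data": {"moves": "0.35 0.35 0 0 0 0 0.6;0.6 0.7 0 0 0 0 0.6;0.9 0.9 0 0 0 0 0.6;1 1 0 0 0 0 0.6;1 1 0 0 0 0 0.6;1 1 0 0 0 0 0.6"}}

```text
time: 26.85
position: [0.6218, -0.0023, 0.1672]
tool_rot: [0.662, 0.75, -0.001, -0.0]
ft_force: [-0.1, -0.3, -0.7]
grip_width: 0.052
grip_force: 0.0
```

```bash
python3 - <<'E'
from k import *
st(O-ey*.038+[0,0,.0675])
E
```

```text
t 26.85 shelf -0.0018 -0.0369 0.1672 yaw 7.16 f -0.16 -0.31 -0.72 m [-0.103  0.098  0.024] grip 0.052 0.0 go [-0.011  0.02   0.997]
```

Emit:
{"op": "move_arm", "data": {"moves": "0 0.01 0.35 0 0 0 0.6;0 0.01 0.7 0 0 0 0.6;0 0.01 0.95 0 0 0 0.6;0 0.01 0.995 0 0 0 0.6;0 0.01 0.995 0 0 0 0.1;0 0.01 0.995 0 0 0 0.05;0 0.01 0.995 0 0 0 0.05;0 0.01 0.995 0 0 0 0.05;0 0.01 0.995 0 0 0 0.05;0 0.01 0.995 0 0 0 0.05"}}

```text
time: 27.85
position: [0.624, -0.0021, 0.0687]
tool_rot: [0.662, 0.75, 0.0, 0.0]
ft_force: [-0.8, -0.9, 2.4]
grip_width: 0.0141
grip_force: 30.0
```

Emit:
{"op": "move_arm", "data": {"moves": "-0.02 0 0 0 0 0 0.05;-0.06 0 0 0 0 0 0.05;-0.1 0 0 0 0 0 0.05;-0.15 0 0 0 0 0 0.05;-0.2 0 0 0 0 0 0.05;-0.2 0 0 0 0 0 0.05"}}

```text
time: 28.45
position: [0.6266, -0.0224, 0.0687]
tool_rot: [0.662, 0.749, 0.0, 0.0]
ft_force: [-1.1, 1.8, 4.6]
grip_width: 0.0139
grip_force: 30.0
```

```bash
python3 - <<'E'
from k import *
st(O+ey*.1144+[0,0,.064])
E
```

```text
t 28.45 shelf 0.0005 -0.0574 0.0687 yaw 7.06 f -0.87 1.91 4.61 m [0.297 0.183 0.041] grip 0.0139 30.0 go [ 1.718 -0.004  0.047]
```

Emit:
{"op": "move_arm", "data": {"moves": "0 0 0 0 0 0 0.6;0 0 0 0 0 0 0.8;0 0 0 0 0 0 1;0 0 -0.2 0 0 0 1;0 0 -0.6 0 0 0 1;0 0 -1 0 0 0 1"}}

```text
time: 29.05
position: [0.6253, -0.022, 0.1678]
tool_rot: [0.662, 0.749, -0.001, -0.001]
ft_force: [0.2, -0.0, -0.1]
grip_width: 0.0537
grip_force: 0.0
```

Emit:
{"op": "move_arm", "data": {"moves": "0.3 0 0 0 0 0 1;0.7 0 0 0 0 0 1;1 0 0 0 0 0 1"}}

```text
time: 29.35
position: [0.6133, 0.0785, 0.1683]
tool_rot: [0.662, 0.749, 0.0, -0.0]
ft_force: [0.4, 0.5, -0.9]
grip_width: 0.0774
grip_force: 0.0
```

Emit:
{"op": "move_arm", "data": {"moves": "0.4 0 0 0 0 0 1;0.7 0 0 0 0 0 1;0.71 0 0 0 0 0 1;0.71 0 0 0 0 0 1"}}

```text
time: 29.75
position: [0.6047, 0.1482, 0.1677]
tool_rot: [0.661, 0.75, -0.0, 0.0]
ft_force: [-0.2, 0.2, -0.1]
grip_width: 0.0866
grip_force: 0.0
```

```bash
python3 - <<'E'
from k import *
st(O+ey*.1135+[0,0,.064])
E
```

```text
t 29.75 shelf -0.0003 0.1146 0.1677 yaw 7.21 f -0.18 0.26 -0.05 m [-0.099  0.042 -0.063] grip 0.0866 0.0 go [-0.01   0.004  1.037]
```

Emit:
{"op": "move_arm", "data": {"moves": "-0.01 0.005 0.35 0 0 0 1;-0.01 0.005 0.7 0 0 0 1;-0.01 0.005 0.95 0 0 0 1;-0.01 0.005 1 0 0 0 1;-0.01 0.005 1 0 0 0 0.6;-0.01 0.005 1 0 0 0 0.5;-0.01 0.005 1 0 0 0 0.5;-0.01 0.005 1 0 0 0 0.5;-0.01 0.005 1 0 0 0 0.5;-0.01 0.005 1 0 0 0 0.5;-0.01 0.005 1 0 0 0 0.5", "squeeze": 12}}

```text
time: 30.85
position: [0.6079, 0.1468, 0.0692]
tool_rot: [0.662, 0.75, 0.002, 0.002]
ft_force: [4.3, -0.8, 2.6]
grip_width: 0.0478
grip_force: 12.0
```

Emit:
{"op": "move_arm", "data": {"moves": "0 0 0 0 0 0 0.5;0 0 0 0 0 0 0.5;0 0 0 0 0 0 0.5"}}

```text
time: 31.15
position: [0.6079, 0.1468, 0.0691]
tool_rot: [0.662, 0.749, 0.002, 0.002]
ft_force: [5.8, -0.5, 4.4]
grip_width: 0.0478
grip_force: 12.0
```

```bash
python3 - <<'E'
from k import *
st(O+ey*.1135+[0,0,.064])
E
```

```text
t 31.15 shelf 0.0026 0.1128 0.0691 yaw 7.09 f 5.66 -1.25 4.44 m [-0.169 -0.876 -0.027] grip 0.0478 12.0 go [ 0.007 -0.026  0.051]
```

Emit:
{"op": "move_arm", "data": {"moves": "0 0 -0.03 0 0 0 0.5;0 0 -0.06 0 0 0 0.5;0 0 -0.06 0 0 0 0.5"}}

```text
time: 31.45
position: [0.6031, 0.1463, 0.073]
tool_rot: [0.662, 0.75, -0.002, -0.002]
ft_force: [-0.0, -3.3, -1.2]
grip_width: 0.0476
grip_force: 12.0
```

```bash
python3 - <<'E'
from k import *
st(O+ey*.1135+[0,0,.068])
E
```

```text
t 31.45 shelf -0.0022 0.1129 0.073 yaw 7.12 f -0.45 -3.3 -1.21 m [-0.605  0.114  0.013] grip 0.0476 12.0 go [0.006 0.022 0.05 ]
```

Emit:
{"op": "move_arm", "data": {"moves": "0 0 0 0 0 0 0.5;0 0.005 0 0 0 0 0.5"}}

```text
time: 31.65
position: [0.6034, 0.1463, 0.073]
tool_rot: [0.662, 0.75, -0.003, -0.002]
ft_force: [-0.7, -3.7, -2.4]
grip_width: 0.0479
grip_force: 12.0
```

```bash
python3 - <<'E'
from k import *
st(O+ey*.1135+[0,0,.0691]+ex*.0005)
E
```

```text
t 31.65 shelf -0.0019 0.1129 0.073 yaw 7.13 f -1.13 -3.57 -2.42 m [-0.79   0.336  0.062] grip 0.0479 12.0 go [0.006 0.024 0.039]
```

Emit:
{"op": "move_arm", "data": {"moves": "0 0.022 0 0 0 0 0.5;0 0.022 0 0 0 0 0.5;0 0.022 0.02 0 0 0 0.5;0 0.022 0.035 0 0 0 0.5;0 0.022 0.04 0 0 0 0.5;0 0.022 0.04 0 0 0 0.5"}}

```text
time: 32.25
position: [0.6096, 0.1471, 0.0706]
tool_rot: [0.662, 0.749, 0.001, 0.001]
ft_force: [0.9, -3.8, 0.6]
grip_width: 0.0477
grip_force: 12.0
```

```bash
python3 - <<'E'
from k import *
st(O+ey*.1135+[0,0,.0691]+ex*.0005)
E
```

```text
t 32.25 shelf 0.0044 0.1129 0.0706 yaw 7.09 f 0.47 -3.88 0.64 m [-0.865 -0.173 -0.025] grip 0.0477 12.0 go [ 0.006 -0.039  0.014]
```

Emit:
{"op": "move_arm", "data": {"moves": "0 -0.03 -0.01 0 0 0 0.5;0 -0.03 -0.01 0 0 0 0.5;0 -0.03 -0.01 0 0 0 0.5;0 -0.03 -0.01 0 0 0 0.5"}}

```text
time: 32.65
position: [0.6064, 0.1467, 0.0714]
tool_rot: [0.662, 0.749, 0.001, 0.001]
ft_force: [1.8, -5.0, -1.4]
grip_width: 0.0476
grip_force: 12.0
```

```bash
python3 - <<'E'
from k import *
st(O+ey*.1135+[0,0,.0691]+ex*.0005)
E
```

```text
t 32.65 shelf 0.0011 0.1129 0.0714 yaw 7.08 f 1.2 -5.22 -1.41 m [-0.869 -0.315 -0.006] grip 0.0476 12.0 go [ 0.006 -0.006  0.023]
```

Emit:
{"op": "move_arm", "data": {"moves": "0 -0.005 0.01 0 0 0 0.5;0 -0.005 0.02 0 0 0 0.5;0 -0.005 0.03 0 0 0 0.5;0 -0.005 0.03 0 0 0 0.5"}}

```text
time: 33.05
position: [0.6054, 0.1465, 0.0691]
tool_rot: [0.662, 0.75, 0.0, 0.001]
ft_force: [1.0, -4.4, 4.4]
grip_width: 0.0477
grip_force: 12.0
```

```bash
python3 - <<'E'
from k import *
st(O+ey*.1135+[0,0,.0691]+ex*.0005)
E
```

```text
t 33.05 shelf 0.0002 0.1129 0.0691 yaw 7.1 f 0.4 -4.53 4.43 m [-0.918 -0.125  0.04 ] grip 0.0477 12.0 go [ 0.006  0.003 -0.   ]
```

Emit:
{"op": "move_arm", "data": {"moves": "0 0 0 0 0 0 1;0 0 0 0 0 0 1;0 0 0 0 0 0 1;0 0 -0.1 0 0 0 1;0 0 -0.4 0 0 0 1;0 0 -0.65 0 0 0 1;0 0 -0.65 0 0 0 1"}}

```text
time: 33.75
position: [0.6076, 0.1473, 0.1373]
tool_rot: [0.662, 0.75, 0.003, 0.003]
ft_force: [-0.1, 0.2, 0.4]
grip_width: 0.0862
grip_force: 0.0
```

Emit:
{"op": "move_arm", "data": {"moves": "-0.25 0 0 0 0 0 1;-0.48 0 0 0 0 0 1;-0.48 0 0 0 0 0 1;-0.48 0 0 0 0 0 1"}}

```text
time: 34.15
position: [0.6103, 0.0991, 0.1326]
tool_rot: [0.663, 0.749, -0.0, -0.001]
ft_force: [0.0, 0.0, 0.5]
grip_width: 0.0871
grip_force: 0.0
```

```bash
python3 - <<'E'
from k import *
st(O+ey*.066+[0,0,.068]-ex*.003)
E
sed -i '/^run("top")/d' f.py; echo 'run("top")' >> f.py; python3 f.py | grep -v slot
```

```text
t 34.15 shelf -0.0008 0.0652 0.1326 yaw 7.02 f 0.04 0.03 0.51 m [-0.031  0.042 -0.027] grip 0.0871 0.0 go [ 0.008 -0.022  0.646]
top cream [np.float64(-0.0335), -7, np.float64(0.026), -8] c from far 0.0035
top mustard [np.float64(-0.011), 11, np.float64(0.011), 3] c from far -0.0115
top black [np.float64(-0.037), 0, np.float64(0.009), 0] c from far -0.0135
top cream [np.float64(-0.0345), -8, np.float64(0.018), 8] c from far -0.0045
top mustard [np.float64(-0.03), 8, np.float64(0.016), -3] c from far -0.0065
top black [np.float64(-0.025), 0, np.float64(0.036), 0] c from far 0.0135
top cream [np.float64(-0.0315), -6, np.float64(0.0255), -10] c from far 0.003
top mustard [np.float64(-0.0225), 5, np.float64(0.03), 4] c from far 0.0075
top black [np.float64(-0.038), 0, np.float64(0.0385), -1] c from far 0.016
top red [np.float64(-0.014), 18, np.float64(0.0275), -9] c from far 0.005
top red [np.float64(-0.014), 25, np.float64(0.0265), -8] c from far 0.004
```

Grip mustard near its present offset (about −6 mm), lift a little, then centre.

Emit:
{"op": "move_arm", "data": {"moves": "0 -0.05 0.3 0 0 0 1;0 -0.05 0.55 0 0 0 1;0 -0.05 0.63 0 0 0 1;0 -0.05 0.63 0 0 0 1;0 -0.05 0.63 0 0 0 0.5;0 -0.05 0.63 0 0 0 0.5;0 -0.05 0.63 0 0 0 0.5;0 -0.05 0.63 0 0 0 0.5;0 -0.05 0.63 0 0 0 0.5;0 -0.05 0.63 0 0 0 0.5;0 -0.05 0.63 0 0 0 0.5"}}

```text
time: 35.3
position: [0.6045, 0.0984, 0.0702]
tool_rot: [0.662, 0.75, -0.001, -0.001]
ft_force: [-2.8, -0.9, 4.0]
grip_width: 0.0478
grip_force: 12.0
```

Emit:
{"op": "move_arm", "data": {"moves": "-0.02 0 -0.03 0 0 0 0.5;-0.03 0 -0.06 0 0 0 0.5;-0.03 0.03 -0.06 0 0 0 0.5;-0.03 0.05 -0.06 0 0 0 0.5;-0.03 0.05 -0.06 0 0 0 0.5;-0.03 0.05 -0.06 0 0 0 0.5"}}

```text
time: 35.9
position: [0.6115, 0.096, 0.076]
tool_rot: [0.662, 0.75, 0.0, 0.0]
ft_force: [1.0, -0.2, -1.7]
grip_width: 0.0482
grip_force: 12.0
```

```bash
python3 - <<'E'
from k import *
st(O+ey*.065+[0,0,.0675]+ex*.0005)
E
```

```text
t 35.9 shelf 0.0 0.062 0.076 yaw 7.11 f 0.93 -0.34 -1.69 m [-0.059  0.044  0.009] grip 0.0482 12.0 go [0.03  0.005 0.085]
```

Emit:
{"op": "move_arm", "data": {"moves": "0 0 0.03 0 0 0 0.5;0 0 0.06 0 0 0 0.5;0.02 0 0.06 0 0 0 0.5;0.04 0 0.06 0 0 0 0.5;0.04 0 0.06 0 0 0 0.5;0.04 0 0.06 0 0 0 0.5"}}

```text
time: 36.5
position: [0.6111, 0.0988, 0.07]
tool_rot: [0.662, 0.75, -0.001, 0.001]
ft_force: [0.7, -4.8, -0.1]
grip_width: 0.0474
grip_force: 12.0
```

```bash
python3 - <<'E'
from k import *
st(O+ey*.065+[0,0,.0701]+ex*.0005)
E
```

```text
t 36.5 shelf -0.0001 0.0648 0.07 yaw 7.14 f 0.08 -4.87 -0.06 m [-0.947 -0.04  -0.029] grip 0.0474 12.0 go [ 0.002  0.006 -0.001]
```

Emit:
{"op": "move_arm", "data": {"moves": "0 0 0 0 0 0 1;0 0 0 0 0 0 1;0 0 0 0 0 0 1;0 0 -0.1 0 0 0 1;0 0 -0.4 0 0 0 1;0 0 -0.65 0 0 0 1;-0.25 0 -0.65 0 0 0 1;-0.5 -0.04 -0.65 0 0 0 1;-0.5 -0.04 -0.65 0 0 0 1;-0.5 -0.04 -0.65 0 0 0 1"}}

```text
time: 37.5
position: [0.6129, 0.0499, 0.1357]
tool_rot: [0.663, 0.749, 0.0, 0.0]
ft_force: [0.2, -0.6, -0.4]
grip_width: 0.0868
grip_force: 0.0
```

```bash
python3 - <<'E'
from k import *
st(O+ey*.018+[0,0,.068]-ex*.004)
E
```

```text
t 37.5 shelf -0.0042 0.016 0.1357 yaw 7.02 f 0.09 -0.64 -0.41 m [-0.033  0.022 -0.011] grip 0.0868 0.0 go [0.019 0.002 0.677]
```

Emit:
{"op": "move_arm", "data": {"moves": "0.02 0 0.3 0 0 0 1;0.02 0 0.55 0 0 0 1;0.02 0 0.65 0 0 0 1;0.02 0 0.66 0 0 0 1;0.02 0 0.66 0 0 0 0.5;0.02 0 0.66 0 0 0 0.5;0.02 0 0.66 0 0 0 0.5;0.02 0 0.66 0 0 0 0.5;0.02 0 0.66 0 0 0 0.5;0.02 0 0.66 0 0 0 0.5;0.02 0 0.66 0 0 0 0.5"}}

```text
time: 38.6
position: [0.6135, 0.0519, 0.0695]
tool_rot: [0.662, 0.749, 0.001, 0.001]
ft_force: [2.3, 0.9, 1.0]
grip_width: 0.0476
grip_force: 12.0
```

Emit:
{"op": "move_arm", "data": {"moves": "-0.02 0 -0.03 0 0 0 0.5;-0.04 0 -0.06 0 0 0 0.5;-0.04 0.03 -0.06 0 0 0 0.5;-0.04 0.045 -0.06 0 0 0 0.5;-0.04 0.045 -0.06 0 0 0 0.5;-0.04 0.045 -0.06 0 0 0 0.5"}}

```text
time: 39.2
position: [0.6174, 0.0486, 0.0748]
tool_rot: [0.662, 0.75, -0.0, -0.0]
ft_force: [-0.1, -0.2, -1.4]
grip_width: 0.048
grip_force: 12.0
```

```bash
python3 - <<'E'
from k import *
st(O+ey*.017+[0,0,.0675]+ex*.0005)
E
```

```text
t 39.2 shelf 0.0001 0.0142 0.0748 yaw 7.1 f -0.08 -0.14 -1.37 m [-0.062  0.007 -0.003] grip 0.048 12.0 go [0.028 0.005 0.073]
```

Emit:
{"op": "move_arm", "data": {"moves": "0 0 0.03 0 0 0 0.5;0 0 0.055 0 0 0 0.5;0.02 0 0.055 0 0 0 0.5;0.04 0 0.055 0 0 0 0.5;0.04 0 0.055 0 0 0 0.5;0.04 0 0.055 0 0 0 0.5"}}

```text
time: 39.8
position: [0.617, 0.0528, 0.0695]
tool_rot: [0.662, 0.75, 0.0, -0.0]
ft_force: [-0.5, -0.9, -1.1]
grip_width: 0.0475
grip_force: 12.0
```

```bash
python3 - <<'E'
from k import *
st(O+ey*.017+[0,0,.0695]+ex*.0005)
E
```

```text
t 39.8 shelf 0.0002 0.0184 0.0695 yaw 7.1 f -0.63 -0.79 -1.13 m [-0.018  0.004 -0.008] grip 0.0475 12.0 go [-0.014  0.003 -0.   ]
```

Emit:
{"op": "move_arm", "data": {"moves": "0.01 0 0.005 0 0 0 0.5;0.02 0 0.005 0 0 0 0.5;0.03 0 0.005 0 0 0 0.5;0.03 0 0.005 0 0 0 0.5"}}

```text
time: 40.2
position: [0.6172, 0.0552, 0.0694]
tool_rot: [0.662, 0.75, 0.0, 0.001]
ft_force: [0.1, -2.4, 3.5]
grip_width: 0.0478
grip_force: 12.0
```

```bash
python3 - <<'E'
from k import *
st(O+ey*.017+[0,0,.0695]+ex*.0005)
E
```

```text
t 40.2 shelf 0.0007 0.0208 0.0694 yaw 7.11 f -0.21 -2.39 3.48 m [-0.544  0.103  0.067] grip 0.0478 12.0 go [-0.038 -0.002 -0.001]
```

Emit:
{"op": "move_arm", "data": {"moves": "0 0 0 0 0 0 1;0 0 0 0 0 0 1;0 0 0 0 0 0 1;0 0 -0.1 0 0 0 1;0 0 -0.4 0 0 0 1;0 0 -0.65 0 0 0 1;-0.25 0 -0.65 0 0 0 0.6;-0.5 0 -0.65 0 0 0 0.6;-0.8 0 -0.65 0 0 0 0.6;-0.8 0 -0.65 0 0 0 0.6;-0.8 0 -0.65 0 0 0 0.6"}}

```text
time: 41.3
position: [0.6266, -0.0243, 0.1345]
tool_rot: [0.663, 0.749, 0.0, -0.0]
ft_force: [-1.1, 0.1, 0.4]
grip_width: 0.0565
grip_force: 0.0
```

```bash
python3 - <<'E'
from k import *
st(O-ey*.0575+[0,0,.0685])
E
```

```text
t 41.3 shelf 0.0002 -0.0592 0.1345 yaw 7.0 f -1.11 0.23 0.37 m [-0.05   0.015 -0.036] grip 0.0565 0.0 go [ 0.017 -0.003  0.66 ]
```

Emit:
{"op": "move_arm", "data": {"moves": "0.015 0 0.3 0 0 0 0.6;0.015 0 0.6 0 0 0 0.6;0.015 0 0.65 0 0 0 0.6;0.015 0 0.66 0 0 0 0.4;0.015 0 0.66 0 0 0 0.05;0.015 0 0.66 0 0 0 0.05;0.015 0 0.66 0 0 0 0.05;0.015 0 0.66 0 0 0 0.05;0.015 0 0.66 0 0 0 0.05;0.015 0 0.66 0 0 0 0.05;0.015 0 0.66 0 0 0 0.05", "squeeze": 30}}

```text
time: 42.4
position: [0.6267, -0.0225, 0.0687]
tool_rot: [0.662, 0.749, 0.0, 0.0]
ft_force: [-0.9, -0.6, 3.2]
grip_width: 0.0137
grip_force: 30.0
```

Emit:
{"op": "move_arm", "data": {"moves": "0.03 0 0 0 0 0 0.05;0.06 0 0 0 0 0 0.05;0.09 0 0 0 0 0 0.05;0.12 0 0 0 0 0 0.05;0.14 0 0 0 0 0 0.05;0.15 0 0 0 0 0 0.05;0.15 0 0 0 0 0 0.05"}}

```text
time: 43.1
position: [0.6255, -0.0077, 0.0686]
tool_rot: [0.662, 0.75, 0.0, 0.001]
ft_force: [0.0, -2.6, 5.1]
grip_width: 0.0138
grip_force: 30.0
```

```bash
python3 - <<'E'
from k import *
st(O-ey*.0385+[0,0,.0685])
E
```

```text
t 43.1 shelf 0.0011 -0.0427 0.0686 yaw 7.12 f -0.28 -2.6 5.13 m [-0.635 -0.046 -0.041] grip 0.0138 30.0 go [ 0.042 -0.011  0.001]
```

Emit:
{"op": "move_arm", "data": {"moves": "0.01 -0.007 -0.005 0 0 0 0.05;0.02 -0.007 -0.005 0 0 0 0.05;0.03 -0.007 -0.005 0 0 0 0.05;0.03 -0.007 -0.005 0 0 0 0.05"}}

```text
time: 43.5
position: [0.6237, -0.0046, 0.0687]
tool_rot: [0.662, 0.75, 0.0, 0.0]
ft_force: [1.5, -2.4, 4.8]
grip_width: 0.0136
grip_force: 30.0
```

Emit:
{"op": "move_arm", "data": {"moves": "0.007 0 0 0 0 0 0.05;0.015 0 0 0 0 0 0.05;0.02 0 0 0 0 0 0.05;0.02 0 0 0 0 0 0.05"}}

```text
time: 43.9
position: [0.6234, -0.0032, 0.0687]
tool_rot: [0.662, 0.75, -0.0, 0.0]
ft_force: [-0.2, -5.5, 3.9]
grip_width: 0.014
grip_force: 30.0
```

```bash
python3 - <<'E'
from k import *
st(O-ey*.0385+[0,0,.0685])
E
```

```text
t 43.9 shelf -0.0003 -0.038 0.0687 yaw 7.11 f -0.83 -5.46 3.91 m [-0.971 -0.021 -0.004] grip 0.014 30.0 go [-0.005  0.003  0.002]
```

Emit:
{"op": "move_arm", "data": {"moves": "0.007 0 0 0 0 0 0.05;0.015 0 0 0 0 0 0.05;0.02 0 0 0 0 0 0.05;0.02 0 0 0 0 0 0.05;0.02 0 0 0 0 0 0.05"}}

```text
time: 44.4
position: [0.6234, -0.003, 0.0687]
tool_rot: [0.662, 0.75, -0.001, 0.001]
ft_force: [0.6, -9.7, 3.7]
grip_width: 0.0137
grip_force: 30.0
```

```bash
python3 - <<'E'
from k import *
st(O-ey*.0385+[0,0,.0685])
E
```

```text
t 44.4 shelf -0.0003 -0.0378 0.0687 yaw 7.13 f -0.63 -9.68 3.71 m [-1.732 -0.061 -0.02 ] grip 0.0137 30.0 go [-0.007  0.003  0.002]
```

Emit:
{"op": "move_arm", "data": {"moves": "0.005 0 0 0 0 0 0.05;0.01 0 0 0 0 0 0.05;0.01 0 0 0 0 0 0.05"}}

```text
time: 44.7
position: [0.6235, -0.003, 0.0687]
tool_rot: [0.662, 0.75, -0.001, 0.002]
ft_force: [0.7, -12.2, 2.2]
grip_width: 0.0138
grip_force: 30.0
```

Emit:
{"op": "move_arm", "data": {"moves": "0 0 0 0 0 0 0.5;0 0 0 0 0 0 0.6;0 0 0 0 0 0 0.6;0 0 0 0 0 0 0.6"}}

```text
time: 45.1
position: [0.622, 0.0013, 0.0679]
tool_rot: [0.662, 0.75, -0.0, -0.001]
ft_force: [0.1, 1.0, -0.5]
grip_width: 0.038
grip_force: 0.0
```

Emit:
{"op": "move_arm", "data": {"moves": "-0.03 0 -0.1 0 0 0 0.6;-0.03 0 -0.3 0 0 0 0.6;-0.03 0 -0.6 0 0 0 0.6;-0.03 0 -1 0 0 0 0.6"}}

```text
time: 45.5
position: [0.6219, -0.0024, 0.1685]
tool_rot: [0.662, 0.75, -0.001, -0.002]
ft_force: [1.1, -0.0, 0.3]
grip_width: 0.0517
grip_force: 0.0
```

Emit:
{"op": "move_arm", "data": {"moves": "-0.4 0 0 0 0 0 0.6;-0.8 -0.3 0 0 0 0 0.6;-1 -0.8 0 0 0 0 0.6;-1 -1 0 0 0 0 0.6"}}

```text
time: 45.9
position: [0.5336, -0.1165, 0.1691]
tool_rot: [0.663, 0.749, -0.001, -0.001]
ft_force: [-0.1, 0.8, 0.4]
grip_width: 0.0522
grip_force: 0.0
```

Emit:
{"op": "move_arm", "data": {"moves": "-0.4 -0.3 0 0 0 0 0.6;-0.8 -0.6 0 0 0 0 0.6;-1 -1 0 0 0 0 0.6;-1 -1 0 0 0 0 0.6"}}

```text
time: 46.3
position: [0.4458, -0.2282, 0.169]
tool_rot: [0.664, 0.748, -0.001, -0.001]
ft_force: [0.0, 0.5, -0.5]
grip_width: 0.0522
grip_force: 0.0
```

```bash
python3 f.py; python3 - <<'E'
from k import *
c=robot.camera("top");im=c["image"]
hsv=cv2.cvtColor(im,cv2.COLOR_RGB2HSV);S,V,H=hsv[...,1],hsv[...,2],hsv[...,0]
m=(H>100)&(H<130)&(S>120);m[:140]=0;m[190:]=0;m[:,:140]=0;m[:,190:]=0
q=toz(c,np.argwhere(m)[:,::-1],.082)-O;print("blue y",np.percentile(q@ey,[1,50,99]))
for n,m in(("must",(H>18)&(H<32)&(S>200)&(V>100)),("cream",(S<26)&(V>118)),("black",V<45)):
    k=np.zeros(m.shape,np.uint8);u0={"must":197,"cream":218,"black":175}[n];k[143:172,u0-13:u0+13]=m[143:172,u0-13:u0+13];k=cv2.morphologyEx(k,cv2.MORPH_OPEN,np.ones((3,3),np.uint8));cn=max(cv2.findContours(k,0,1)[0],key=cv2.contourArea);(a,b),r=cv2.minEnclosingCircle(cn);p=toz(c,[[a,b]],.102)-O;print(n,r,p@ex,p@ey)
m=((S>170)&((H<4)|(H>174)));m[:140]=0;m[175:]=0;q=toz(c,np.argwhere(m)[:,::-1],.096)-O;print("red y",np.percentile(q@ey,[1,99]))
E
```

```text
top slot -0.16 0.0001
top slot -0.12 0.0
top slot -0.09 0.0002
top cream [np.float64(-0.031), -7, np.float64(0.0215), 8] c from far -0.001
top mustard [np.float64(-0.0305), 18, np.float64(0.02), -14] c from far -0.0025
top black [np.float64(-0.0305), -11, np.float64(0.02), 11] c from far -0.0025
top cream [np.float64(-0.03), -7, np.float64(0.022), 7] c from far -0.0005
top mustard [np.float64(-0.028), 12, np.float64(0.0205), -17] c from far -0.002
top black [np.float64(-0.0275), -11, np.float64(0.0205), 11] c from far -0.002
top cream [np.float64(-0.0275), -7, np.float64(0.021), 7] c from far -0.0015
top mustard [np.float64(-0.025), 14, np.float64(0.0195), -13] c from far -0.003
top black [np.float64(-0.0265), -10, np.float64(0.0195), 10] c from far -0.003
top red [np.float64(-0.0145), 19, np.float64(0.0275), -8] c from far 0.005
top red [np.float64(-0.0145), 21, np.float64(0.0055), -8] c from far -0.017
blue y [0.12237831 0.1488329  0.16200373]
must 10.689135551452637 [-0.00259049] [0.06577644]
cream 9.990460395812988 [-0.00209686] [0.01778238]
black 13.285429954528809 [-0.01013166] [0.11424329]
red y [-0.06756482 -0.00833409]
```

The row is now straight to about 1.5 mm, spaced 48 mm apart, and the stop has not moved. I hand in.

```bash
python3 -c "
from rig import robot
print(robot.hand_in())"
```

```text
the job is handed in; nothing more can be done
None
```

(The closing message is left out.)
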